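Pin the hold-down bars over a painting on the framing board

TASK

Fasten the painting down on the framing board. Open the drawer to get at the pins, lay every wooden hold-down bar flat on a post of its own (any posts) with its hole lined up with the post's hole and its solid end reaching over the painting, and push a pin fully home through both. Leave spare pins in the drawer, shut the drawer again, and do not disturb the jar or the tin.

Things in the scene. Friction and masses are not known exactly. Their poses are not given: they have to be found in the camera images.
- cab_drawer0 (a joint): m the drawer is out: 0 shut (as at first), 0.166 at its stop; 1 N friction, stays where left. Grey drawer unit, 240 mm deep, 180 wide, 115 high, fixed on the table at the robot's right, front to the robot. Its one drawer holds three pins standing in a wooden rack; 0.13 or more brings the rack out from under the unit's top
- cab_drawer0_handle (a point): middle of the drawer's steel bar handle, level, about 90 mm long along this frame's y, 10 mm thick, its axis 45 mm in front of the drawer's face, 77 mm above the table (38 below the unit's top). It moves with the drawer; the drawer comes out along this frame's -x
- rack_hole0 (a point): rack hole 0: centre of its mouth on the wooden rack's top, 62 mm above the table; upright, 15.6 mm wide, 40 deep; pin 0 stands in it at first, head on the rack. Holes 44 mm apart across the drawer, 0 at +y, 1 in the middle. The rack is 50 mm deep; the drawer's walls reach 31 mm above it, its front's inside is 67 mm ahead of the holes (-x). Moves with the drawer
- rack_hole1 (a point): rack hole 1: centre of its mouth on the wooden rack's top, 62 mm above the table; upright, 15.6 mm wide, 40 deep; pin 1 stands in it at first, head on the rack. Holes 44 mm apart across the drawer, 0 at +y, 1 in the middle. The rack is 50 mm deep; the drawer's walls reach 31 mm above it, its front's inside is 67 mm ahead of the holes (-x). Moves with the drawer
- rack_hole2 (a point): rack hole 2: centre of its mouth on the wooden rack's top, 62 mm above the table; upright, 15.6 mm wide, 40 deep; pin 2 stands in it at first, head on the rack. Holes 44 mm apart across the drawer, 0 at +y, 1 in the middle. The rack is 50 mm deep; the drawer's walls reach 31 mm above it, its front's inside is 67 mm ahead of the holes (-x). Moves with the drawer
- pin0: steel locating pin 0, 0.08 kg: shank 14 mm in diameter and 38 mm long with a tapered foot (8 mm at the very tip, taper 6 mm long), and above it a round head 26 mm in diameter and 30 mm high to hold it by. Origin in the middle of the underside of the head (the shoulder), 38 mm above the tip; z up towards the head
- pin1: steel locating pin 1, 0.08 kg: shank 14 mm in diameter and 38 mm long with a tapered foot (8 mm at the very tip, taper 6 mm long), and above it a round head 26 mm in diameter and 30 mm high to hold it by. Origin in the middle of the underside of the head (the shoulder), 38 mm above the tip; z up towards the head
- pin2: steel locating pin 2, 0.08 kg: shank 14 mm in diameter and 38 mm long with a tapered foot (8 mm at the very tip, taper 6 mm long), and above it a round head 26 mm in diameter and 30 mm high to hold it by. Origin in the middle of the underside of the head (the shoulder), 38 mm above the tip; z up towards the head
- bar0: plain wooden hold-down bar 0 (may be absent), about 0.09 kg, 110 mm long (x), 36 wide (y), 16 thick (z), lying loose on the table between board and drawer unit. Origin in the middle of its underside; one upright through hole, 15.6 mm wide, at x = -37 mm; the solid end is at +x
- bar1: plain wooden hold-down bar 1 (may be absent), about 0.09 kg, 110 mm long (x), 36 wide (y), 16 thick (z), lying loose on the table between board and drawer unit. Origin in the middle of its underside; one upright through hole, 15.6 mm wide, at x = -37 mm; the solid end is at +x
- bar2: plain wooden hold-down bar 2 (may be absent), about 0.09 kg, 110 mm long (x), 36 wide (y), 16 thick (z), lying loose on the table between board and drawer unit. Origin in the middle of its underside; one upright through hole, 15.6 mm wide, at x = -37 mm; the solid end is at +x
- bar0_hole (a point): bar 0: centre of its hole at the top face (16 mm above the underside)
- bar1_hole (a point): bar 1: centre of its hole at the top face (16 mm above the underside)
- bar2_hole (a point): bar 2: centre of its hole at the top face (16 mm above the underside)
- bar0_end (a point): bar 0: underside of its solid end, 5 mm from the end face (x = +50 mm of the bar)
- bar1_end (a point): bar 1: underside of its solid end, 5 mm from the end face (x = +50 mm of the bar)
- bar2_end (a point): bar 2: underside of its solid end, 5 mm from the end face (x = +50 mm of the bar)
- painting (a point): centre of the top face of the painting, 36 mm above the table. The painting is a canvas on a stretcher, 120 mm (x) by 140 mm (y), 24 thick, fixed on a plywood framing board 12 mm thick (220 by 290 mm) that is fixed to the table on the robot's left. x and y along its edges
- post_left (a point): the square aluminium post on the left of the painting (36 by 36 mm, 24 high, standing on the board): centre of its hole at the top face, 36 mm above the table, level with the painting's top; hole 15.6 mm wide, upright, 24 mm deep. It stands 120 mm from the painting's centre along its +y
- post_right (a point): the square aluminium post on the right of the painting (36 by 36 mm, 24 high, standing on the board): centre of its hole at the top face, 36 mm above the table, level with the painting's top; hole 15.6 mm wide, upright, 24 mm deep. It stands 120 mm from the painting's centre along its -y
- post_far (a point): the square aluminium post beyond the far edge of the painting (36 by 36 mm, 24 high, standing on the board): centre of its hole at the top face, 36 mm above the table, level with the painting's top; hole 15.6 mm wide, upright, 24 mm deep. It stands 110 mm from the painting's centre along its +x
- jar: bystander: glass jar 72 mm wide, 85 high, beyond the work; origin under its centre
- tin: bystander: tin with a paper label, 84 mm wide, 80 high, beyond the work; origin under its centre
There are look-alikes about, which are no part of the job. What is shaped like the bar0 but purple or yellow is not meant.

How it is judged:
By the outcome, as a careful person would: the job done as asked, in the order asked, and still so for the second after the job is handed in, with the robot touching nothing.
Of bar0, bar1, bar2 only 2 to 3 are there at a start; the rules pass over those that are not, and their reading is None.
At some moment in a run one of bar0, bar1, bar2 may be knocked a few centimetres aside while the robot is not near it.
It also fails if it takes over 210 s, if anything falls off the work surface, if the arm or the gripper's body presses on something with over 40 N, if the wrist force passes 120 N, or if a joint passes its speed limit or range.

ROBOT

A 6-joint arm with a two-finger parallel gripper is mounted at the origin on the work surface. World frame = base frame: x ahead of the robot, y to its left, z up, the work surface at z = 0. Lengths are in m, angles in rad, forces in N, time in s.
With the tool pointing down it reaches from about 0.225 to 0.875 m from the base axis. Payload 3.4 kg.
Tool frame: the origin (TCP) lies at the very end of the fingers, on their centre line; the grasp point (between the pads) lies 19 mm behind it; z points along the fingers, y is the line along which they close (so a half turn about z gives the same grasp; the last joint's range is limited). The gripper opens to 85 mm and grips with 20 to 120 N. Pads are 22 mm wide; open, the fingers measure 114 mm over their backs; the gripper's body (76 mm by 85 mm) begins 54 mm behind the grasp point. The pads swing forward as they close: fully open they stand 13 mm farther back than shut.
Start: joints at [-1.448, 0.276, 1.505, -0, 1.361, -0.121], TCP at [0.139, -0.558, 0.231] pointing down, gripper open.
Joint ranges: [-2.89, 2.89], [-0.75, 2.08], [0.22, 2.7], [-1.18, 4.32], [0.11, 2.71], [-2.7, 2.7]. Speed limits (rad/s): [2.57, 2.57, 3.14, 3.14, 3.14, 3.14].

INTERFACE

Orientations are given as a unit quaternion [w, x, y, z].
In Python, from rig import manip, eyes gives the robot as it stands.
- The arm moves only by the tool servo_tool, never from a script. Its argument "series" is text: rows parted by semicolons, each of 7 numbers parted by spaces: the shift along the tool's x, y, z in m, then the turn, a rotation vector about the tool's x, y, z in degrees, then the closure, from 0 (fully open) to 1 (shut). In form: dx dy dz ax ay az fingers; .... A call has 1 to 5 rows; each row is the pose to reach, as a shift and turn from the pose commanded when the call began, along the tool's axes at that moment; what a row does not reach only later rows make up. A row lasts 1/10 s, in which the tool goes at most 50 mm and 8.59 degrees, less where a joint would pass 70% of its speed; a pose out of reach is approached as far as the arm can. A call with a gripper value outside its range is refused whole. The fingers move at their own pace and stop on an object; "squeeze" is the grip in N (left out, the last holds). Time passes only in rows, so rows that repeat a pose let the fingers close. It gives the time, the measured TCP pose, the force, the opening and the grip force at its end, in the units of the state.
- manip.get_state(): the state, without advancing time (a new reading comes with each control period).
- eyes.get_image(name): name is "scene" or "top" or "wrist"; returns the picture (400x640x3 uint8, red, green, blue); there is no depth.
- eyes.camera_info(name): a dict with "fx", "fy", "cx", "cy" (pixels), "dist" ([k1, k2, p1, p2, k3] as OpenCV has them; the pictures are not rectified), "eye" and "orientation" of the camera in the world. Camera axes: x right, y down, z forward; pixel columns grow to the right and rows downward; lengths in m; the calibration is good to about 2 mm. A picture is of the moment at which its call begins: read the wrist's pose just before it. camera_info takes no time and is no camera call; for the wrist camera it gives the pose at the moment of the call.
- manip.sign_off(): hands the job in; it is judged then, once.
The state is a dict: "clock": time; "qpos": joint angles; "qd": joint speeds; "effort": joint torques, N m; "position": TCP position; "ee_rot": TCP orientation; "contact_force": force on the tool from outside, world axes, zero at the start; "moment": the same for the moment, N m; "width": finger opening in m; "gripper_force": force on a finger pad.
Only numpy, scipy, OpenCV 4.12 (cv2) and the standard library are available. Lean on these libraries where they do the work, as an engineer would, in place of code of your own. Each camera call takes 0.05 s, during which the arm holds its last target. There are 200 camera calls.

## Working session

There is one attempt and no reset: what is moved stays moved. The work goes in short steps, Python scripts to look and compute and a tool call to move; the robot and the scene stay as the last step left them, time stands still between calls to the robot, and variables do not carry over. Pictures are saved under pics/ and viewed, at most 14 in all, crops included, and the job is handed in when it is done.

Besides the shell and the picture viewer there is one more tool, called after "Call:" as a command line: name --argument value ..., lists and objects as JSON in quotes. servo_tool: Moves the arm, as the interface text tells. Its arguments: {"type":"object","properties":{"series":{"type":"string"},"squeeze":{"type":"number"}},"required":["series"]}

```bash
ls; mkdir -p pics; python3 - <<'E'
from rig import manip, eyes
import cv2
for n in ("scene","top"):
    im=eyes.get_image(n); cv2.imwrite(f"pics/{n}0.png",im[:,:,::-1]); print(eyes.camera_info(n))
print(eyes.camera_info("wrist")); print(manip.get_state())
E
```

```text
pics
{'fx': 390.0378772777983, 'fy': 390.0378772777983, 'cx': 317.32551890051224, 'cy': 205.52073816964185, 'dist': array([-0.09904912,  0.        ,  0.        ,  0.        ,  0.        ]), 'eye': array([1.29207787, 0.19227133, 0.9373979 ]), 'orientation': array([-0.22168113,  0.57953269,  0.72904417, -0.28895316])}
{'fx': 425.50521395545434, 'fy': 425.50521395545434, 'cx': 318.09653353208483, 'cy': 200.9173747197638, 'dist': array([0.01650554, 0.        , 0.        , 0.        , 0.        ]), 'eye': array([ 0.34187958, -0.00551237,  1.26501768]), 'orientation': array([ 0.05976435, -0.7037494 ,  0.70644493, -0.04583194])}
{'fx': 336.4503972528431, 'fy': 336.4503972528431, 'cx': 324.1965561186638, 'cy': 191.83537556307778, 'dist': array([-0.07164075,  0.        ,  0.        ,  0.        ,  0.        ]), 'eye': array([ 0.20870554, -0.53992402,  0.37380442]), 'orientation': array([ 0.11216039,  0.77961361, -0.60966898, -0.08903033])}
{'clock': 0.1, 'qpos': array([-1.44802193e+00,  2.76535076e-01,  1.50600539e+00,  1.31959201e-05,
        1.36072086e+00, -1.20993745e-01]), 'qd': array([-0.00062451, -0.00152662, -0.00243155,  0.00123558, -0.00163082,
        0.00024299]), 'effort': array([ 1.44688205e-03, -4.17701054e+01, -2.46404833e+01, -1.81507862e-04,
        5.73327328e-03, -2.06399292e-06]), 'position': array([ 0.13872671, -0.55752341,  0.23052478]), 'ee_rot': array([-8.34343329e-04,  9.92581150e-01,  1.21581105e-01,  5.70891771e-06]), 'contact_force': array([ 0.22338905, -0.24616317, -0.33809557]), 'moment': array([ 0.01733484, -0.01990445,  0.04450652]), 'gripper_force': 0.0, 'width': 0.08532768055630764}
```

View pics/top0.png

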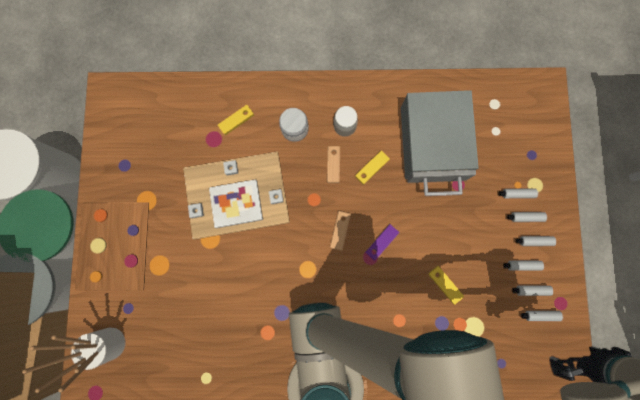

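View pics/scene0.png

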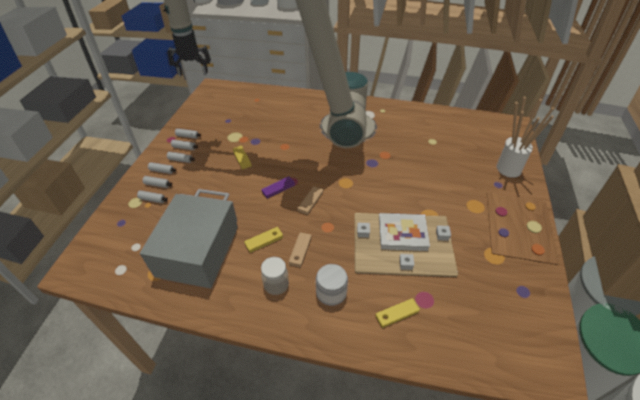

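The top view shows the board with posts at about (195,210), (276,197) and (230,167). There are two plain bars at (334,164) and (340,231); the yellow and purple ones are decoys. The drawer unit is at (440,135) with its handle at (443,193). The jar is at (293,123) and the tin at (346,120). The scene view agrees and shows no third plain bar.

```bash
cat > h.py <<'E'
from rig import manip, eyes
import numpy as np, cv2
from scipy.spatial.transform import Rotation as Ro
def rot(q): return Ro.from_quat(np.roll(q,-1))
def cast(ci,px,z):
    "pixels (N,2) -> world points on plane height z"
    K=np.array([[ci['fx'],0,ci['cx']],[0,ci['fy'],ci['cy']],[0,0,1]])
    n=cv2.undistortPoints(np.array(px,float).reshape(-1,1,2),K,ci['dist'])[:,0]
    d=rot(ci['orientation']).apply(np.c_[n,np.ones(len(n))])
    return ci['eye']+d*((z-ci['eye'][2])/d[:,2])[:,None]
def proj(ci,P):
    K=np.array([[ci['fx'],0,ci['cx']],[0,ci['fy'],ci['cy']],[0,0,1]])
    c=rot(ci['orientation']).inv().apply(np.atleast_2d(P)-ci['eye'])
    return cv2.projectPoints(c,np.zeros(3),np.zeros(3),K,ci['dist'])[0][:,0]
def st():
    s=manip.get_state(); R=rot(s['ee_rot']).as_matrix()
    print('t%.1f'%s['clock'],'p',np.round(s['position'],4),'yaw(x) %.2f'%np.degrees(np.arctan2(R[1,0],R[0,0])),'q6 %.2f'%s['qpos'][5],'F',np.round(s['contact_force'],1),'w %.4f'%s['width'])
    return s
def togo(target,yaw=None):
    "shift in tool axes (mm) and turn (deg) to TCP target, tool down with tool-x at yaw (deg)"
    s=manip.get_state(); R=rot(s['ee_rot']).as_matrix()
    yaw0=np.degrees(np.arctan2(R[1,0],R[0,0])); yaw=yaw0 if yaw is None else yaw
    y=np.radians(yaw); T=np.array([[np.cos(y),np.sin(y),0],[np.sin(y),-np.cos(y),0],[0,0,-1]])
    print('to go mm',np.round(1000*R.T@(np.array(target)-s['position']),1),'turn',np.round(Ro.from_matrix(R.T@T).as_rotvec(degrees=True),2))
def snap(n,name):
    ci=eyes.camera_info(n); im=eyes.get_image(n)[:,:,::-1].copy(); cv2.imwrite(f'pics/{name}.png',im); return ci,im
E
python3 - <<'E'
from h import *
ci=eyes.camera_info('top')
f=lambda l,p,z: print(l,np.round(cast(ci,p,z)[:,:2],3).tolist())
f('handle',[(427,193),(461,194)],.077)
f('unit top corners',[(407,94),(472,92),(477,171),(412,177)],.115)
f('posts L R F',[(195,210),(276,197),(230,167)],.036)
f('barA',[(334,153),(334,164),(334,181)],.016)
f('barB',[(341,213),(335,247)],.016)
f('jar,tin',[(293,123),(346,120)],.08)
st()
E
```

```text
handle [[0.542, -0.289], [0.538, -0.383]]
unit top corners [[0.819, -0.235], [0.823, -0.417], [0.596, -0.418], [0.58, -0.241]]
posts L R F [[0.502, 0.379], [0.539, 0.142], [0.63, 0.28]]
barA [[0.676, -0.029], [0.642, -0.029], [0.59, -0.029]]
barB [[0.494, -0.049], [0.394, -0.03]]
jar,tin [[0.749, 0.09], [0.757, -0.064]]
t0.1 p [ 0.1387 -0.5575  0.2305] yaw(x) 13.97 q6 -0.12 F [ 0.2 -0.2 -0.3] w 0.0853
```

```bash
python3 - <<'E'
from h import *
togo([0.47,-0.335,0.24],1)
E
```

```text
to go mm [ 375.2 -136.    -9.2] turn [-0.1  -0.   12.97]
```

Call:
servo_tool --series "0.047 -0.017 0 0 0 3 0;0.094 -0.034 0 0 0 6 0;0.141 -0.051 0 0 0 9 0;0.188 -0.068 0 0 0 13 0;0.188 -0.068 0 0 0 13 0"

```text
clock: 0.6
position: [0.3092, -0.4424, 0.231]
ee_rot: [-0.001, 1.0, 0.011, 0.001]
contact_force: [0.3, 0.7, -0.3]
width: 0.0853
gripper_force: 0.0
```

```bash
python3 - <<'E'
from h import *
st(); togo([0.47,-0.335,0.24],1)
E
```

```text
t0.6 p [ 0.3092 -0.4424  0.231 ] yaw(x) 1.29 q6 0.46 F [ 0.3  0.7 -0.3] w 0.0853
to go mm [ 163.2 -103.8   -8.3] turn [-0.17 -0.14  0.29]
```

Call:
servo_tool --series "0.041 -0.026 -0.002 0 0 0 0;0.082 -0.052 -0.004 0 0 0 0;0.123 -0.078 -0.006 0 0 0 0;0.164 -0.104 -0.008 0 0 0 1;0.164 -0.104 -0.008 0 0 0 1"

```text
clock: 1.1
position: [0.4713, -0.3368, 0.239]
ee_rot: [-0.001, 1.0, 0.012, 0.001]
contact_force: [-1.2, -0.2, 0.3]
width: 0.059
gripper_force: 0.0
```

Call:
servo_tool --series "0 0 0 0 0 0 1;0 0 0 0 0 0 1"

```text
clock: 1.3
position: [0.4659, -0.3406, 0.2389]
ee_rot: [0.0, 1.0, 0.008, -0.001]
contact_force: [-0.1, 0.1, -1.3]
width: 0.0283
gripper_force: 0.0
```

```bash
python3 - <<'E'
from h import *
st(); snap('wrist','w1'); snap('top','t1')
E
```

```text
t1.3 p [ 0.4659 -0.3406  0.2389] yaw(x) 0.93 q6 0.80 F [-0.1  0.1 -1.3] w 0.0283
```

View pics/w1.png

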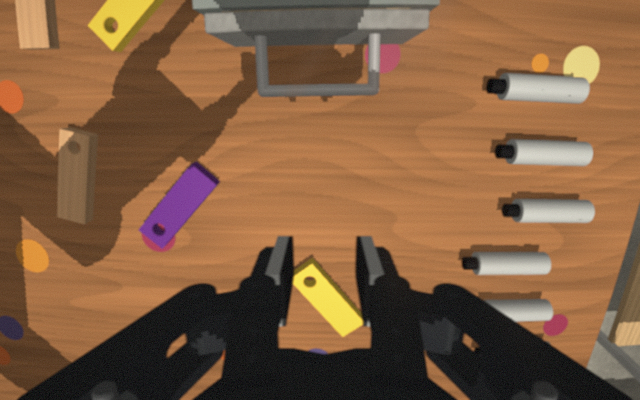

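The wrist view shows the handle's bar along row 91, columns 262 to 378. The drawer face is above it, and bar B is at (75,175) with its hole at the far end, (73,147).

```bash
python3 - <<'E'
from h import *
ci=eyes.camera_info('wrist')
H=cast(ci,[(262,91),(378,90)],.077); m=H.mean(0); print(H,m, np.linalg.norm(H[0]-H[1]))
print('front top edge',cast(ci,[(195,10),(438,8)],.115)); print('bars',cast(ci,[(73,147),(75,175)],.016))
u=np.array([0.0225,0,0]); 
print(m+u); togo((m+u)*[1,1,0]+[0,0,.14]); togo((m+u)*[1,1,0]+[0,0,.064])
E
```

```text
[[ 0.53864748 -0.2847901   0.077     ]
 [ 0.54089017 -0.38639176  0.077     ]] [ 0.53976883 -0.33559093  0.077     ] 0.10162640696979842
front top edge [[ 0.59668253 -0.24344817  0.115     ]
 [ 0.6002461  -0.42188026  0.115     ]]
bars [[ 0.47842573 -0.05307916  0.016     ]
 [ 0.44545875 -0.04920292  0.016     ]]
[ 0.56226883 -0.33559093  0.077     ]
to go mm [96.8 -3.9 99. ] turn [0.01 0.05 0.  ]
to go mm [ 96.8  -3.9 175. ] turn [0.01 0.05 0.  ]
```

Call:
servo_tool --series "0.048 -0.002 0.03 0 0 0 1;0.097 -0.004 0.06 0 0 0 1;0.097 -0.004 0.07 0 0 0 1;0.097 -0.004 0.1 0 0 0 1;0.097 -0.004 0.1 0 0 0 1"

```text
clock: 1.9
position: [0.5605, -0.3333, 0.1347]
ee_rot: [-0.003, 1.0, 0.008, -0.004]
contact_force: [-0.9, 0.3, 0.4]
width: 0.0001
gripper_force: 0.0
```

Call:
servo_tool --series "0 0 0 0 0 0 1;0 0 0.025 0 0 0 1;0 0 0.05 0 0 0 1;0 0 0.075 0 0 0 1;0 0 0.075 0 0 0 1"

```text
clock: 2.4
position: [0.562, -0.334, 0.0632]
ee_rot: [-0.001, 1.0, 0.008, -0.002]
contact_force: [-0.8, 0.0, -0.4]
width: 0.0001
gripper_force: 0.0
```

```bash
python3 - <<'E'
from h import *
st()
E
```

```text
t2.4 p [ 0.562  -0.334   0.0632] yaw(x) 0.91 q6 0.91 F [-0.8  0.  -0.4] w 0.0001
```

Call:
servo_tool --series "-0.01 0 0 0 0 0 1;-0.025 0 0 0 0 0 1;-0.045 0 0 0 0 0 1;-0.065 0 0 0 0 0 1;-0.085 0 0 0 0 0 1"

```text
clock: 2.9
position: [0.4797, -0.3376, 0.0675]
ee_rot: [0.002, 1.0, 0.008, 0.003]
contact_force: [1.6, -1.0, -0.8]
width: -0.0001
gripper_force: 0.9
```

Call:
servo_tool --series "-0.02 0 0 0 0 0 1;-0.04 0 0 0 0 0 1;-0.06 0 0 0 0 0 1;-0.072 0 0 0 0 0 1;-0.076 0 0 0 0 0 1"

```text
clock: 3.4
position: [0.4022, -0.3376, 0.0661]
ee_rot: [0.001, 1.0, 0.008, 0.001]
contact_force: [1.0, 0.4, -0.1]
width: -0.0002
gripper_force: 0.7
```

Call:
servo_tool --series "0 0 0 0 0 0 1;0.005 0 0 0 0 0 1;0.005 0 -0.04 0 0 0 1;0.005 0 -0.09 0 0 0 1;0.005 0 -0.13 0 0 0 1"

```text
clock: 3.9
position: [0.4095, -0.3372, 0.1965]
ee_rot: [0.001, 1.0, 0.009, 0.001]
contact_force: [0.2, -0.5, 0.2]
width: -0.0
gripper_force: 0.0
```

```bash
python3 - <<'E'
from h import *
st(); 
E
```

```text
t3.9 p [ 0.4095 -0.3372  0.1965] yaw(x) 1.03 q6 0.73 F [ 0.2 -0.5  0.2] w -0.0000
```

Call:
servo_tool --series "0 0 0 0 0 0 0;0 0 0 0 0 0 0"

```text
clock: 4.1
position: [0.4092, -0.3372, 0.1951]
ee_rot: [0.001, 1.0, 0.009, 0.001]
contact_force: [-0.5, 0.1, 0.6]
width: 0.0285
gripper_force: 0.0
```

```bash
python3 - <<'E'
from h import *
st(); snap('wrist','w2')
E
```

```text
t4.1 p [ 0.4092 -0.3372  0.1951] yaw(x) 1.02 q6 0.73 F [-0.5  0.1  0.6] w 0.0285
```

View pics/w2.png

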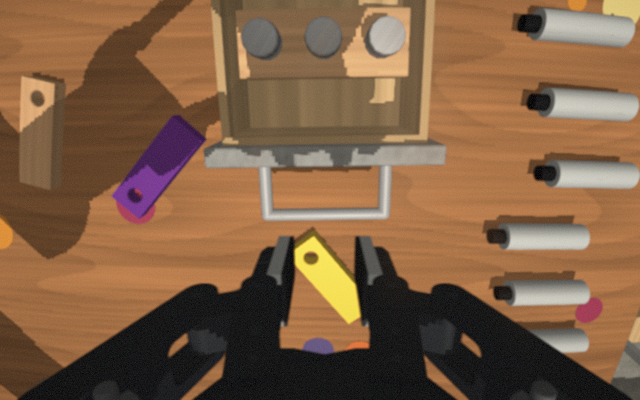

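The drawer is open. The pin head tops are at (261,36), (322,36) and (386,35).

```bash
python3 - <<'E'
from h import *
ci=eyes.camera_info('wrist')
P=cast(ci,[(261,35),(322.5,35),(386,35)],.092); print(P, np.diff(P,axis=0))
print('B hole, centre',cast(ci,[(38,98),(41,133)],.016))
togo([.42,-.06,.22],1)
E
```

```text
[[ 0.51806431 -0.29100194  0.092     ]
 [ 0.5184975  -0.33272485  0.092     ]
 [ 0.51947751 -0.37576517  0.092     ]] [[ 0.00043319 -0.04172291  0.        ]
 [ 0.00098    -0.04304032  0.        ]]
B hole, centre [[ 0.47628368 -0.0541341   0.016     ]
 [ 0.44197695 -0.05066667  0.016     ]]
to go mm [  16.6 -276.2  -26.1] turn [-0.04  0.03  0.01]
```

Call:
servo_tool --series "-0.01 -0.048 -0.01 0 0 0 0;-0.02 -0.097 -0.01 0 0 0 0;-0.03 -0.145 -0.01 0 0 0 0;-0.035 -0.194 -0.005 0 0 0 0;-0.035 -0.24 0 0 0 0 0"

```text
clock: 4.65
position: [0.3668, -0.095, 0.1924]
ee_rot: [-0.001, 1.0, 0.008, -0.002]
contact_force: [1.4, 0.2, 0.0]
width: 0.0852
gripper_force: 0.0
```

Call:
servo_tool --series "0 -0.036 0.01 0 0 6 0;0 -0.036 0.02 0 0 6 0;0 -0.036 0.02 0 0 6 0;0 -0.036 0.02 0 0 6 0"

```text
clock: 5.05
position: [0.3682, -0.0621, 0.1735]
ee_rot: [0.0, 0.999, -0.044, -0.001]
contact_force: [-0.6, -0.1, 0.4]
width: 0.0854
gripper_force: 0.0
```

```bash
python3 - <<'E'
from h import *
st(); snap('wrist','w3')
E
```

```text
t5.0 p [ 0.3682 -0.0621  0.1735] yaw(x) -5.01 q6 1.31 F [-0.6 -0.1  0.4] w 0.0854
```

View pics/w3.png

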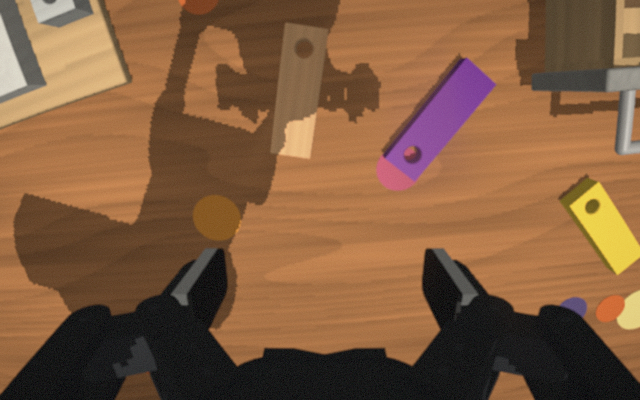

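Bar B is at (300,90) in the wrist view with its hole at (304,47), partly in shadow. The purple decoy lies to its right.

```bash
cat >> h.py <<'E'
def barmask(im,roi):
    "plain bar: less saturated than the table"
    x0,y0,x1,y1=roi; hsv=cv2.cvtColor(cv2.GaussianBlur(im,(3,3),0),cv2.COLOR_BGR2HSV)
    m=np.zeros(im.shape[:2],np.uint8); m[y0:y1,x0:x1]=((hsv[y0:y1,x0:x1,1]<barmask.s)*255)
    n,l,s,c=cv2.connectedComponentsWithStats(m); k=1+np.argmax(s[1:,4]); return (l==k).astype(np.uint8)*255
barmask.s=125
E
python3 - <<'E'
from h import *
im=cv2.imread('pics/w3.png'); h=cv2.cvtColor(im,cv2.COLOR_BGR2HSV)
for r in (60,90,120,140): print(r,h[r,262:340:3].tolist()[0:26])
for s in (110,125,140):
    barmask.s=s; m=barmask(im,(255,10,345,175)); c=max(cv2.findContours(m,0,1)[0],key=cv2.contourArea); print(s,cv2.contourArea(c),cv2.minAreaRect(c),cv2.approxPolyDP(c,5,True)[:,0].tolist())
E
```

```text
60 [[13, 143, 112], [15, 142, 111], [14, 147, 111], [13, 150, 109], [13, 141, 112], [13, 142, 113], [15, 134, 118], [14, 114, 137], [15, 119, 137], [16, 121, 131], [16, 117, 133], [14, 116, 139], [15, 122, 130], [15, 121, 131], [15, 120, 138], [15, 114, 137], [16, 117, 137], [15, 125, 133], [15, 122, 136], [15, 118, 132], [14, 112, 130], [13, 124, 103], [14, 153, 95], [14, 147, 160], [14, 146, 166], [13, 149, 169]]
90 [[14, 139, 101], [14, 138, 102], [13, 152, 99], [14, 148, 100], [13, 148, 98], [15, 122, 128], [15, 116, 139], [14, 120, 132], [14, 117, 137], [14, 119, 135], [14, 117, 137], [14, 118, 136], [15, 122, 132], [15, 116, 139], [14, 117, 139], [15, 114, 136], [15, 119, 135], [15, 118, 134], [15, 119, 131], [14, 119, 118], [14, 145, 97], [12, 147, 97], [14, 153, 95], [14, 154, 93], [14, 150, 95], [12, 148, 95]]
120 [[14, 150, 148], [14, 151, 101], [14, 146, 101], [14, 149, 101], [14, 124, 138], [16, 123, 139], [16, 122, 136], [15, 122, 140], [15, 116, 141], [15, 120, 147], [15, 119, 163], [15, 117, 196], [15, 117, 202], [14, 117, 198], [15, 112, 229], [17, 111, 235], [16, 112
[... 327 characters left out ...]
235], [16, 110, 236], [17, 114, 233], [17, 109, 234], [17, 111, 236], [16, 111, 234], [16, 115, 230], [14, 136, 184], [13, 149, 175], [13, 146, 178], [14, 149, 175], [14, 148, 176], [13, 144, 179], [14, 146, 176], [13, 150, 178], [13, 148, 177]]
110 6.0 ((294.4827575683594, 145.20689392089844), (2.363516092300415, 8.928838729858398), 23.198589324951172) [[296, 141], [292, 149]]
125 5241.5 ((297.6426086425781, 90.21612548828125), (43.023895263671875, 131.28941345214844), 7.4958577156066895) [[286, 23], [271, 151], [308, 157], [327, 30]]
140 5736.5 ((298.47955322265625, 90.17406463623047), (45.86018753051758, 134.7179412841797), 6.709836483001709) [[286, 21], [269, 152], [308, 159], [328, 29]]
```

```bash
cat >> h.py <<'E'
def hole(im,guess,r,thr=None,dark=True):
    "centroid of the dark blob near guess"
    x,y=guess; g=cv2.GaussianBlur(cv2.cvtColor(im,cv2.COLOR_BGR2GRAY),(3,3),0); p=g[y-r:y+r+1,x-r:x+r+1]
    t=thr or (float(p.min())+float(np.median(p)))/2
    n,l,s,c=cv2.connectedComponentsWithStats((p<t).astype(np.uint8))
    k=1+np.argmax(s[1:,4]); return c[k]+[x-r,y-r],s[k]
E
python3 - <<'E'
from h import *
ci=eyes.camera_info('wrist'); im=cv2.imread('pics/w3.png')
hc,s=hole(im,(304,47),13); print(hc,s)
E_=cast(ci,[(286,22.5),(272,143)],.016); d=E_[1]-E_[0]; d/=np.linalg.norm(d); print('edge yaw',np.degrees(np.arctan2(d[1],d[0])))
C=cast(ci,[hc,(286,22.5),(327,30)],.016); print(C, np.linalg.norm(C[1]-C[2]))
n=np.array([-d[1],d[0],0]); f=(C[1]+C[2])/2
hole2=f+18*d/1000; ctr=f+.055*d; print('hole from end',hole2,'ctr',ctr, C[0]+.037*d)
c=(ctr+C[0]+.037*d)/2; yaw=np.degrees(np.arctan2(d[1],d[0]))+180; print(c,yaw)
togo(c*[1,1,0]+[0,0,.06],yaw if yaw<180 else yaw-360)
E
```

```text
[303.45564516  47.875     ] [  4   5  18  19 248]
edge yaw 166.21990523877105
[[ 0.47846019 -0.05427674  0.016     ]
 [ 0.4997014  -0.04194208  0.016     ]
 [ 0.49072811 -0.07516905  0.016     ]] 0.034417309628398264
hole from end [ 0.47773285 -0.05426803  0.016     ] ctr [ 0.44179782 -0.04545478  0.016     ] [ 0.44252516 -0.04546348  0.016     ]
[ 0.44216149 -0.04545913  0.016     ] 346.21990523877105
to go mm [ 71.9 -23.5 113.8] turn [0.02 0.05 8.71]
```

Call:
servo_tool --series "0.036 -0.012 0.04 0 0 5 0;0.072 -0.0235 0.08 0 0 8.7 0;0.072 -0.0235 0.114 0 0 8.7 0;0.072 -0.0235 0.135 0 0 8.7 0;0.072 -0.0235 0.135 0 0 8.7 0"

```text
clock: 5.6
position: [0.4403, -0.0451, 0.0365]
ee_rot: [-0.0, 0.993, -0.12, -0.004]
contact_force: [-1.1, -0.3, 0.2]
width: 0.0858
gripper_force: 0.0
```

```bash
python3 - <<'E'
from h import *
s=st(); togo([.4422,-.0455,.002],-13.8); snap('wrist','w4')
E
```

```text
t5.6 p [ 0.4403 -0.0451  0.0365] yaw(x) -13.82 q6 1.55 F [-1.1 -0.3  0.2] w 0.0858
to go mm [ 2.2 -0.1 34.5] turn [ 0.01  0.41 -0.02]
```

View pics/w4.png

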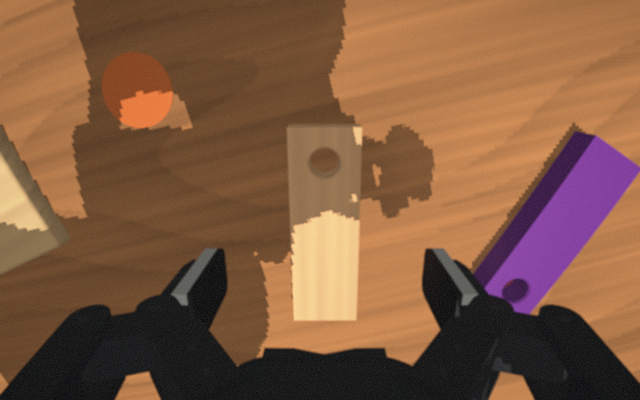

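Bar B sits centred between the fingers and aligned, with its hole at (324,162). The purple decoy clears the right finger.

Call:
servo_tool --series "0.002 0 0.018 0 0.4 0 0;0.002 0 0.034 0 0.4 0 0;0.002 0 0.0345 0 0.4 0 0;0.002 0 0.0345 0 0.4 0 1;0.002 0 0.0345 0 0.4 0 1" --squeeze 40

```text
clock: 6.15
position: [0.4453, -0.0456, 0.0062]
ee_rot: [0.001, 0.993, -0.12, 0.005]
contact_force: [-1.0, 1.0, -0.4]
width: 0.0594
gripper_force: 0.0
```

Call:
servo_tool --series "0 0 0 0 0 0 1;0 0 0 0 0 0 1;0 0 0 0 0 0 1;0 0 -0.01 0 0 0 1;0 0 -0.02 0 0 0 1"

```text
clock: 6.65
position: [0.4437, -0.0448, 0.0255]
ee_rot: [0.0, 0.993, -0.12, 0.003]
contact_force: [0.5, -0.0, -2.0]
width: 0.0349
gripper_force: 40.6
```

Call:
servo_tool --series "0 0 -0.04 0 0 0 1;0 0 -0.08 0 0 0 1;0 0 -0.1 0 0 0 1;0 0 -0.1 0 0 0 1;0 0 -0.1 0 0 0 1"

```text
clock: 7.15
position: [0.443, -0.0446, 0.1251]
ee_rot: [0.0, 0.993, -0.119, 0.004]
contact_force: [-0.9, 0.2, -1.7]
width: 0.0351
gripper_force: 40.7
```

```bash
python3 - <<'E'
from h import *
s=st(); ci,im=snap('wrist','w5')
hc,_=hole(im,(324,162),22); print(hc,_); 
for z in (-.003,0,.003): print(rot(s['ee_rot']).inv().apply(cast(ci,[hc],s['position'][2]+.010+z)-s['position']))
E
```

```text
t7.2 p [ 0.443  -0.0446  0.1251] yaw(x) -13.73 q6 1.55 F [-0.9  0.2 -1.7] w 0.0351
[316.50753769 178.40201005] [  5  30  18  15 199]
[[ 0.03742448 -0.00360894 -0.00670969]]
[[ 0.03818264 -0.0035355  -0.00970389]]
[[ 0.0389408  -0.00346207 -0.01269808]]
```

View pics/w5.png

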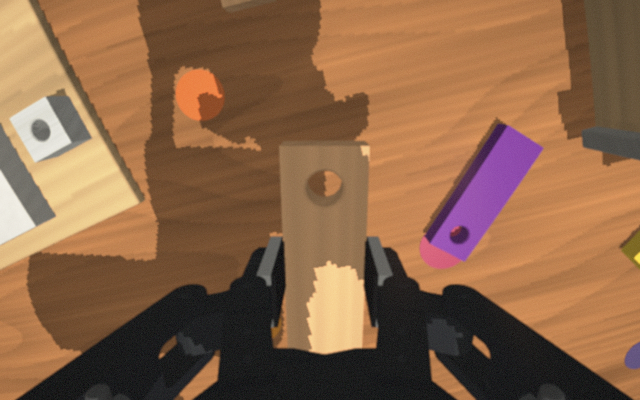

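Bar B is held level with its hole seen at (324,187). The right post's hole is at (40,131).

```bash
python3 - <<'E'
from h import *
s=st(); ci=eyes.camera_info('wrist'); im=cv2.imread('pics/w5.png'); g=cv2.cvtColor(im,cv2.COLOR_BGR2GRAY)[150:225,285:363]
for p2 in (14,18): print(cv2.HoughCircles(cv2.medianBlur(g,3),cv2.HOUGH_GRADIENT_ALT if 0 else cv2.HOUGH_GRADIENT,1,30,param1=100,param2=p2,minRadius=14,maxRadius=24))
for px in ((324.5,187),(324.5,184)): print(rot(s['ee_rot']).inv().apply(cast(ci,[px],s['position'][2]+.010)-s['position']))
togo([.45,.25,.19],8.9)
E
```

```text
t7.2 p [ 0.4422 -0.0444  0.1242] yaw(x) -13.73 q6 1.55 F [ 0.3  0.2 -0.9] w 0.0346
[[[38.5 36.5 17.2]]]
[[[38.5 36.5 17.2]]]
[[ 0.03456965 -0.00028251 -0.00981091]]
[[ 0.03584783 -0.000282   -0.00980391]]
to go mm [ -62.  -287.9  -66.2] turn [  0.06  -0.31 -22.63]
```

Call:
servo_tool --series "-0.012 -0.045 -0.02 0 0 -5 1;-0.025 -0.092 -0.045 0 0 -10 1;-0.037 -0.139 -0.066 0 0 -15 1;-0.05 -0.186 -0.066 0 0 -20 1;-0.06 -0.232 -0.066 0 0 -22.6 1"

```text
clock: 7.7
position: [0.4386, 0.1931, 0.1896]
ee_rot: [0.001, 0.997, 0.078, 0.003]
contact_force: [0.8, -0.3, -1.1]
width: 0.0342
gripper_force: 40.8
```

```bash
python3 - <<'E'
from h import *
togo([.45,.25,.19],8.9)
E
```

```text
to go mm [ 20.2 -54.4  -0.5] turn [ 0.18 -0.29  0.09]
```

Call:
servo_tool --series "0.01 -0.027 0 0 -0.3 0 1;0.02 -0.054 0 0 -0.3 0 1;0.02 -0.054 0 0 -0.3 0 1;0.02 -0.054 0 0 -0.3 0 1"

```text
clock: 8.1
position: [0.4498, 0.2477, 0.1883]
ee_rot: [0.002, 0.997, 0.078, -0.001]
contact_force: [-0.3, -0.9, -2.0]
width: 0.0349
gripper_force: 40.8
```

```bash
python3 - <<'E'
from h import *
st(); snap('wrist','w6')
E
```

```text
t8.1 p [0.4498 0.2477 0.1883] yaw(x) 8.96 q6 1.79 F [-0.3 -0.9 -2. ] w 0.0349
```

View pics/w6.png

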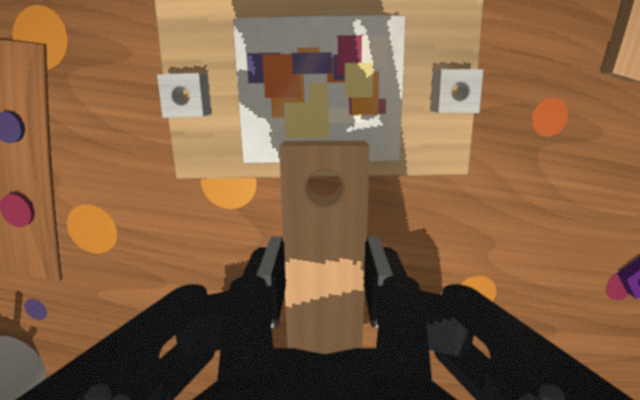

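The left post's hole is at (181,96) and the right one at (460,91). The far post is beyond the top edge.

```bash
python3 - <<'E'
from h import *
ci=eyes.camera_info('wrist'); im=cv2.imread('pics/w6.png')
L,_=hole(im,(181,96),13);R,__=hole(im,(460,91),13); print(L,_,R,__)
P=cast(ci,[L,R],.036); print(P); d=P[0]-P[1]; n=np.linalg.norm(d); d/=n; yaw=np.degrees(np.arctan2(-d[0],d[1])); far=P.mean(0)+.11*np.array([d[1],-d[0],0]); print(n,yaw,'far',far)
# hole in tool (0.035,0)
y=np.radians(yaw); T=far-.035*np.array([np.cos(y),np.sin(y),0]); print(T)
togo(T*[1,1,0]+[0,0,.11],yaw); togo(T*[1,1,0]-[.07*np.cos(y),.07*np.sin(y),0]+[0,0,.15],yaw)
E
```

```text
[179.34234234  95.85135135] [  4   4  17  18 222] [460.55156951  91.49327354] [  5   4  17  19 223]
[[0.50025507 0.3809012  0.036     ]
 [0.54089686 0.14274959 0.036     ]]
0.24159458997385902 9.684522438269083 far [0.62900835 0.28032993 0.036     ]
[0.59450713 0.27444212 0.036     ]
to go mm [147.4  -5.   78.2] turn [ 0.25  0.16 -0.79]
to go mm [77.3 -3.9 38.4] turn [ 0.25  0.16 -0.79]
```

Call:
servo_tool --series "0.039 -0.002 0.02 0 0.2 -0.8 1;0.077 -0.004 0.038 0 0.2 -0.8 1;0.077 -0.004 0.038 0 0.2 -0.8 1;0.077 -0.004 0.038 0 0.2 -0.8 1"

```text
clock: 8.55
position: [0.5259, 0.2619, 0.1508]
ee_rot: [0.002, 0.997, 0.083, 0.0]
contact_force: [-0.3, 0.0, -1.4]
width: 0.0348
gripper_force: 40.8
```

```bash
python3 - <<'E'
from h import *
s=st(); ci,im=snap('wrist','w7')
F0=np.array([.629,.2803,.036]); g=proj(ci,F0)[0]; print(g)
hc,_=hole(im,tuple(int(round(v)) for v in g),16); print(hc,_)
F=cast(ci,[hc],.036)[0]; print(F)
P=proj(ci,[[.50025,.3809,.036],[.5409,.14275,.036]]); print(P)
y=np.radians(9.4); u=np.array([np.cos(y),np.sin(y),0]);T=F-.035*u; togo(T*[1,1,0]+[0,0,.05],9.4)
E
```

```text
t8.6 p [0.5259 0.2619 0.1508] yaw(x) 9.55 q6 1.75 F [-0.3  0.  -1.4] w 0.0348
[322.86712125  46.43316881]
[321.77525253  44.93181818] [  4   4  22  23 396]
[0.62987969 0.28124082 0.036     ]
[[174.59951399 193.72069434]
 [471.93086105 192.57664569]]
to go mm [ 71.   -1.9 101.8] turn [ 0.2  -0.09  0.18]
```

View pics/w7.png

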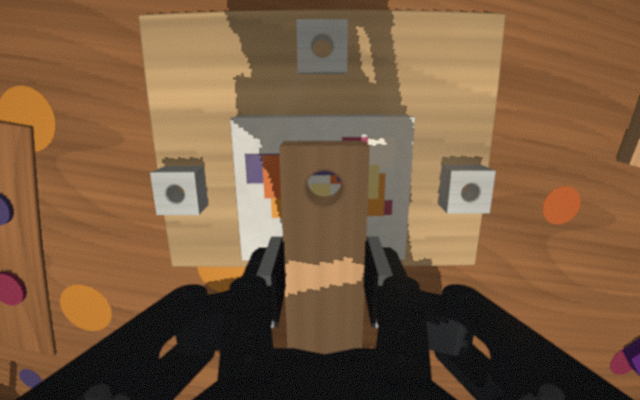

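The far post's hole is at (322,45), and all three posts match the prediction within 1–2 px.

Call:
servo_tool --series "0.036 -0.001 0.02 0.2 -0.1 0.2 1;0.071 -0.002 0.04 0.2 -0.1 0.2 1;0.071 -0.002 0.07 0.2 -0.1 0.2 1;0.071 -0.002 0.098 0.2 -0.1 0.2 1;0.071 -0.002 0.098 0.2 -0.1 0.2 1"

```text
clock: 9.1
position: [0.5925, 0.2755, 0.0514]
ee_rot: [0.001, 0.997, 0.082, -0.003]
contact_force: [-1.7, 0.0, -0.9]
width: 0.0349
gripper_force: 40.8
```

```bash
python3 - <<'E'
from h import *
s=st(); y=np.radians(9.4); u=np.array([np.cos(y),np.sin(y),0]);T=np.array([.6298,.2811,.041])-.035*u; togo(T*[1,1,0]+[0,0,.041],9.4)
E
```

```text
t9.1 p [0.5925 0.2755 0.0514] yaw(x) 9.44 q6 1.73 F [-1.7  0.  -0.9] w 0.0349
to go mm [ 2.8  0.6 10.4] turn [0.05 0.36 0.04]
```

Call:
servo_tool --series "0.001 0 0 0 0.2 0 1;0.001 0 0.004 0 0.2 0 1;0.001 0 0.007 0 0.2 0 1;0.001 0 0.009 0 0.2 0 1;0.001 0 0.009 0 0.2 0 1"

```text
clock: 9.6
position: [0.5976, 0.2775, 0.0461]
ee_rot: [-0.001, 0.997, 0.083, 0.003]
contact_force: [-0.5, -0.6, -1.6]
width: 0.0348
gripper_force: 40.8
```

```bash
python3 - <<'E'
from h import *
s=st(); y=np.radians(9.4); u=np.array([np.cos(y),np.sin(y),0]);T=np.array([.6298,.2811,.041])-.035*u; togo(T*[1,1,0]+[0,0,.041],9.4)
ci,im=snap('wrist','w8'); 
cv2.imwrite('pics/w8c.png',cv2.resize(im[90:290,220:440],None,fx=3,fy=3,interpolation=2)[:, :])
E
```

```text
t9.6 p [0.5976 0.2775 0.0461] yaw(x) 9.47 q6 1.74 F [-0.5 -0.6 -1.6] w 0.0348
to go mm [-2.7  1.7  5.1] turn [-0.04 -0.39  0.07]
```

View pics/w8c.png

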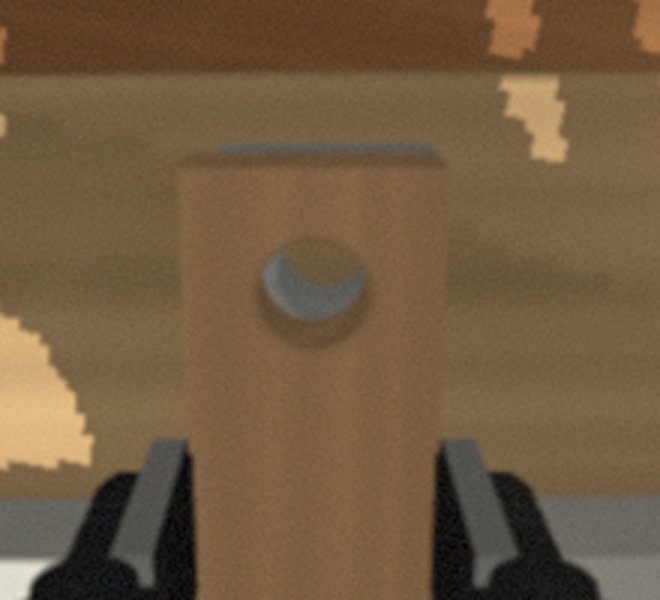

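The bar is over the post. Post metal shows beyond the bar's end, columns 218 to 437 against the bar's 180 to 445 in the crop. So the post sits about 2 mm to the image right of the bar.

```bash
python3 - <<'E'
from h import *
s=st(); ci=eyes.camera_info('wrist'); R=rot(s['ee_rot'])
f=lambda l,pts,z: print(l,np.round(1000*R.inv().apply(cast(ci,[(220+x/3,90+y/3) for x,y in pts],z)-s['position']),1).tolist())
f('post edge L,R',[(218,146),(437,146)],.036)
for zt in (.055,.058,.061):
  f('bar end top %g'%zt,[(180,168),(443,168)],zt); f('bar end bottom',[(185,155),(440,155)],zt-.016)
  f('hole top (l,r,t,b)',[(258,290),(370,290),(313,236),(313,349)],zt)
print(ci['eye']-s['position'], R.inv().apply(rot(ci['orientation']).apply([0,0,1])))
E
```

```text
t9.7 p [0.5976 0.2775 0.046 ] yaw(x) 9.47 q6 1.74 F [-0.4  0.1 -0.6] w 0.0347
post edge L,R [[52.0, -14.9, 10.4], [52.0, 18.4, 10.4]]
bar end top 0.055 [[51.6, -18.3, -8.6], [51.6, 17.0, -8.6]]
bar end bottom [[51.1, -19.6, 7.4], [51.1, 18.5, 7.4]]
hole top (l,r,t,b) [[34.6, -8.1, -8.7], [34.6, 7.4, -8.8], [42.2, -0.5, -8.7], [26.0, -0.5, -8.8]]
bar end top 0.058 [[52.0, -17.9, -11.6], [52.0, 16.6, -11.6]]
bar end bottom [[51.5, -19.2, 4.4], [51.5, 18.2, 4.4]]
hole top (l,r,t,b) [[35.5, -7.9, -11.7], [35.4, 7.3, -11.7], [42.9, -0.5, -11.7], [27.0, -0.5, -11.8]]
bar end top 0.061 [[52.5, -17.5, -14.6], [52.5, 16.2, -14.6]]
bar end bottom [[51.9, -18.8, 1.4], [51.9, 17.8, 1.4]]
hole top (l,r,t,b) [[36.3, -7.7, -14.7], [36.3, 7.1, -14.7], [43.6, -0.5, -14.7], [28.1, -0.5, -14.8]]
[0.07017971 0.01203304 0.14376815] [-2.83582169e-01 -6.53870032e-04  9.58947718e-01]
```

Call:
servo_tool --series "0 0.001 0 0 -0.3 0 1;-0.0005 0.002 0.002 0 -0.3 0 1;-0.0005 0.002 0.004 0 -0.3 0 1;-0.0005 0.002 0.006 0 -0.3 0 1;-0.0005 0.002 0.006 0 -0.3 0 1"

```text
clock: 10.15
position: [0.5976, 0.2753, 0.0419]
ee_rot: [-0.0, 0.997, 0.083, 0.001]
contact_force: [-3.6, -1.8, 10.7]
width: 0.0349
gripper_force: 42.1
```

```bash
python3 - <<'E'
from h import *
s=st()
E
```

```text
t10.2 p [0.5976 0.2753 0.0419] yaw(x) 9.47 q6 1.73 F [-3.6 -1.8 10.7] w 0.0349
```

Call:
servo_tool --series "0 0 -0.001 0 0 0 1;0 0 -0.001 0 0 0 0;0 0 -0.001 0 0 0 0;0 0 -0.001 0 0 0 0;0 0 -0.015 0 0 0 0"

```text
clock: 10.65
position: [0.5958, 0.2749, 0.0528]
ee_rot: [0.0, 0.997, 0.083, -0.002]
contact_force: [-0.2, 0.0, -0.4]
width: 0.0852
gripper_force: 0.0
```

Call:
servo_tool --series "0 0 -0.02 0 0 0 0;-0.015 0 -0.05 0 0 0 0;-0.035 0 -0.075 0 0 0 0;-0.035 0 -0.075 0 0 0 0;-0.035 0 -0.075 0 0 0 0"

```text
clock: 11.15
position: [0.5634, 0.2699, 0.1311]
ee_rot: [-0.001, 0.997, 0.083, 0.002]
contact_force: [0.2, 0.4, -1.6]
width: 0.0857
gripper_force: 0.0
```

```bash
python3 - <<'E'
from h import *
s=st(); ci,im=snap('wrist','w9')
g=proj(ci,[.6298,.2811,.052])[0]; print(g); x,y=map(int,g)
cv2.imwrite('pics/w9c.png',cv2.resize(im[max(0,y-75):y+75,x-75:x+75],None,fx=4,fy=4,interpolation=2)); print(x-75,max(0,y-75))
E
```

```text
t11.2 p [0.5634 0.2699 0.1311] yaw(x) 9.48 q6 1.74 F [ 0.2  0.4 -1.6] w 0.0857
[324.92806499 101.18125101]
249 26
```

View pics/w9c.png

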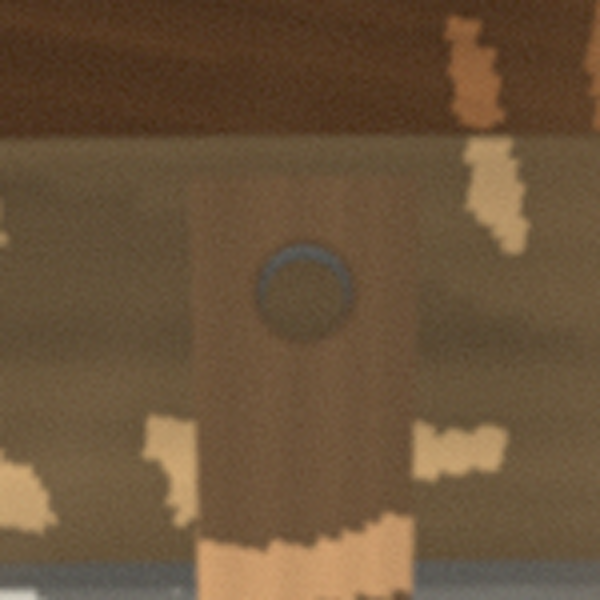

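The bar hole is at crop (305,292). A thin grey crescent at its top means the bar sits about 2 mm beyond the post hole, within what the pin's taper takes up. Now for a pin.

```bash
python3 - <<'E'
from h import *
ci=eyes.camera_info('wrist'); print('bar hole',cast(ci,[(325.2,99)],.052))
togo([.5185,-.291,.2],91)
E
```

```text
bar hole [[0.63082362 0.28089249 0.052     ]]
to go mm [-136.2  545.6  -70.8] turn [ 5.000e-02 -1.300e-01 -8.153e+01]
```

Call:
servo_tool --series "0 0 -0.045 0 0 -8 0;-0.005 0.045 -0.065 0 0 -16 0;-0.01 0.09 -0.07 0 0 -24 0;-0.02 0.14 -0.07 0 0 -32 0;-0.025 0.185 -0.07 0 0 -40 0"

```text
clock: 11.7
position: [0.5684, 0.0821, 0.1985]
ee_rot: [-0.0, 0.908, 0.42, -0.0]
contact_force: [1.1, 0.2, 0.5]
width: 0.0853
gripper_force: 0.0
```

```bash
python3 - <<'E'
from h import *
st(); togo([.5185,-.291,.2],91)
E
```

```text
t11.7 p [0.5684 0.0821 0.1985] yaw(x) 49.66 q6 0.73 F [1.1 0.2 0.5] w 0.0853
to go mm [-316.7  203.5   -1.7] turn [-4.000e-02 -2.000e-02 -4.134e+01]
```

Call:
servo_tool --series "-0.04 0.026 0 0 0 -8.5 0;-0.08 0.052 0 0 0 -17 0;-0.12 0.078 0 0 0 -25.5 0;-0.16 0.104 0 0 0 -34 0;-0.2 0.13 0 0 0 -41 0"

```text
clock: 12.2
position: [0.5379, -0.1445, 0.1979]
ee_rot: [-0.001, 0.712, 0.702, 0.0]
contact_force: [0.5, 0.4, -0.4]
width: 0.0854
gripper_force: 0.0
```

Call:
servo_tool --series "-0.045 0 0 0 0 0 0;-0.09 0 0 0 0 0 0;-0.12 0 0 0 0 0 0;-0.13 0 0 0 0 0 0;-0.13 0 0 0 0 0 0"

```text
clock: 12.7
position: [0.5355, -0.2737, 0.1976]
ee_rot: [-0.001, 0.715, 0.699, 0.001]
contact_force: [-0.9, 0.6, -0.7]
width: 0.0853
gripper_force: 0.0
```

```bash
python3 - <<'E'
from h import *
st(); togo([.5185,-.291,.2],91)
E
```

```text
t12.7 p [ 0.5355 -0.2737  0.1976] yaw(x) 88.69 q6 -0.57 F [-0.9  0.6 -0.7] w 0.0853
to go mm [-17.6 -16.6  -2.4] turn [-0.05 -0.13 -2.31]
```

Call:
servo_tool --series "-0.0175 -0.0165 0 0 0 -2.3 0;-0.0175 -0.0165 0.03 0 0 -2.3 0;-0.0175 -0.0165 0.06 0 0 -2.3 0;-0.0175 -0.0165 0.06 0 0 -2.3 0;-0.0175 -0.0165 0.06 0 0 -2.3 0"

```text
clock: 13.2
position: [0.519, -0.2881, 0.1389]
ee_rot: [-0.001, 0.7, 0.715, 0.001]
contact_force: [0.5, -0.0, 1.1]
width: 0.0853
gripper_force: 0.0
```

```bash
python3 - <<'E'
from h import *
s=st(); ci,im=snap('wrist','w10')
g=proj(ci,[[.518,-.291,.092],[.5185,-.3327,.092]]); print(g)
cv2.imwrite('pics/w10c.png',im)
E
```

```text
t13.2 p [ 0.519  -0.2881  0.1389] yaw(x) 91.22 q6 -0.65 F [ 0.5 -0.   1.1] w 0.0853
[[322.7730516  222.60058282]
 [322.30261714 282.87599219]]
```

View pics/w10c.png

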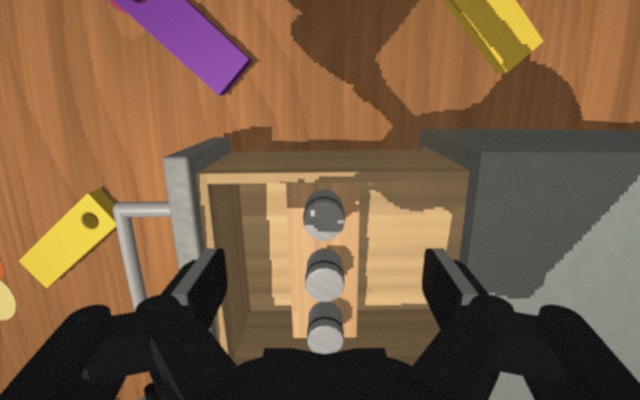

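Pin 0's head is centred at (324,220), about 2 mm from straight under the TCP. The front wall and the unit both clear the fingers.

Call:
servo_tool --series "-0.002 -0.0005 0.01 0 0 0 0.4;-0.002 -0.0005 0.02 0 0 0 0.4;-0.002 -0.0005 0.045 0 0 0 0.4;-0.002 -0.0005 0.07 0 0 0 0.4;-0.002 -0.0005 0.073 0 0 0 0.4"

```text
clock: 13.75
position: [0.5164, -0.29, 0.0631]
ee_rot: [-0.003, 0.7, 0.714, 0.0]
contact_force: [-0.7, 0.4, -0.3]
width: 0.0513
gripper_force: 0.0
```

Call:
servo_tool --series "0 0 0 0 0 0 0.4;0 0 0 0 0 0 1;0 0 0 0 0 0 1;0 0 0 0 0 0 1;0 0 0 0 0 0 1" --squeeze 60

```text
clock: 14.25
position: [0.5193, -0.2922, 0.0677]
ee_rot: [0.002, 0.7, 0.714, 0.001]
contact_force: [0.3, -0.9, 5.5]
width: 0.0245
gripper_force: 58.9
```

```bash
python3 - <<'E'
from h import *
s=st()
E
```

```text
t14.2 p [ 0.5193 -0.2922  0.0677] yaw(x) 91.14 q6 -0.65 F [ 0.3 -0.9  5.5] w 0.0245
```

Call:
servo_tool --series "0 0 -0.01 0 0 0 1;0 0 -0.03 0 0 0 1;0 0 -0.06 0 0 0 1;0 0 -0.1 0 0 0 1;0 0 -0.14 0 0 0 1"

```text
clock: 14.75
position: [0.5178, -0.2911, 0.2075]
ee_rot: [-0.001, 0.7, 0.714, 0.001]
contact_force: [0.1, -0.3, -0.7]
width: 0.024
gripper_force: 59.1
```

```bash
python3 - <<'E'
from h import *
s=st(); togo([.62,.2,.2],91)
E
```

```text
t14.8 p [ 0.5178 -0.2911  0.2075] yaw(x) 91.14 q6 -0.65 F [ 0.1 -0.3 -0.7] w 0.0240
to go mm [489.  111.9   8.4] turn [ 0.01 -0.1   0.14]
```

Call:
servo_tool --series "0.045 0.011 0 0 0 0 1;0.09 0.022 0 0 0 0 1;0.135 0.033 0 0 0 0 1;0.18 0.044 0 0 0 0 1;0.225 0.055 0 0 0 0 1"

```text
clock: 15.25
position: [0.5687, -0.0637, 0.2069]
ee_rot: [0.0, 0.7, 0.714, 0.001]
contact_force: [0.4, 0.9, -0.2]
width: 0.0241
gripper_force: 59.2
```

Call:
servo_tool --series "0.045 0.011 0 0 0 0 1;0.09 0.022 0 0 0 0 1;0.135 0.033 0 0 0 0 1;0.18 0.044 0 0 0 0 1;0.225 0.055 0 0 0 0 1"

```text
clock: 15.75
position: [0.6192, 0.1624, 0.2071]
ee_rot: [0.0, 0.7, 0.714, 0.001]
contact_force: [0.5, 0.2, -1.1]
width: 0.024
gripper_force: 59.2
```

Call:
servo_tool --series "0.03 0.005 0.02 0 0 0 1;0.045 0.01 0.04 0 0 0 1;0.045 0.01 0.04 0 0 0 1;0.045 0.01 0.04 0 0 0 1"

```text
clock: 16.15
position: [0.628, 0.2054, 0.1665]
ee_rot: [-0.0, 0.7, 0.714, -0.0]
contact_force: [-0.1, -0.0, 0.6]
width: 0.0242
gripper_force: 59.2
```

```bash
python3 - <<'E'
from h import *
s=st(); ci,im=snap('wrist','w11'); T=rot(s['ee_rot'])
W=np.array([[.50025,.3809,.036],[.6298,.2811,.036],[.6308,.2809,.052]]); g=proj(ci,W); print(g)
for i in (0,2):
    try:
        hc,_=hole(im,tuple(int(round(v)) for v in g[i]),16); P=cast(ci,[hc],W[i][2])[0]; print(i,hc,_,P,'diff tool mm',1000*T.inv().apply(P-W[i]))
    except Exception as e: print(i,e)
a=im[:,:]; cv2.imwrite('pics/w11c.png',a)
E
```

```text
t16.1 p [0.628  0.2054 0.1665] yaw(x) 91.18 q6 0.19 F [-0.1 -0.   0.6] w 0.0242
[[155.92591244 -50.40650174]
 [328.59463704  89.02622944]
 [330.22853559  89.10307629]]
0 [146.25 -52.  ] [ 6 13  2  3  4] [0.49285232 0.38231203 0.036     ] diff tool mm [ 1.56417987e+00 -7.36700586e+00  2.56644920e-03]
2 [331.32105263  92.70526316] [  6   5  27  28 380] [0.6316701  0.27833724 0.052     ] diff tool mm [-2.58015066e+00  8.17098242e-01  1.05659399e-04]
```

View pics/w11c.png

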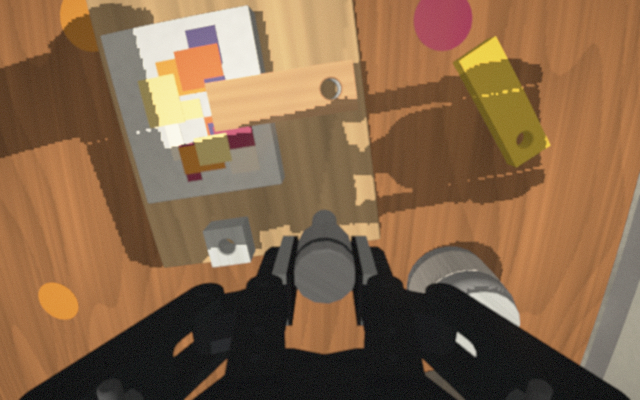

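The pin is upright in the grip with its head at (325,270). The bar hole is at (331,89) where predicted, the right post at (228,245), and the jar well to the side at (465,290).

```bash
python3 - <<'E'
from h import *
s=st(); ci=eyes.camera_info('wrist'); T=rot(s['ee_rot']); im=cv2.imread('pics/w11.png'); G=cv2.cvtColor(im,cv2.COLOR_BGR2GRAY)
W=np.array([[.5409,.14275,.036],[.6308,.2809,.052]]); g=proj(ci,W); print(g)
for (x,y),r,w in (((228,245),20,W[0]),((331,89),20,W[1])):
    c=cv2.HoughCircles(cv2.resize(G[y-r:y+r,x-r:x+r],None,fx=4,fy=4,interpolation=2),cv2.HOUGH_GRADIENT,1,200,param1=80,param2=12,minRadius=28,maxRadius=60)
    c=c[0,0]/4; hc=c[:2]+[x-r-.4,y-r-.4]; P=cast(ci,[hc],w[2])[0]; print(hc,c[2],P,'diff tool mm',1000*T.inv().apply(P-w))
# held pin head top: 24.3mm above TCP
print('head',1000*T.inv().apply(cast(ci,[(324.5,270)],s['position'][2]+.0243)-s['position']))
togo([.6298,.2805,.125],91.18)
E
```

```text
t16.2 p [0.6286 0.2049 0.1674] yaw(x) 91.12 q6 0.19 F [-1.1 -1.  -0.3] w 0.0244
[[225.60057248 247.11411663]
 [329.04107168  88.48056768]]
[227.475 245.725] 8.45 [0.54270726 0.14417316 0.036     ] diff tool mm [1.38749    1.83478218 0.00294586]
[330.975  88.725] 11.95 [0.63223475 0.28075304 0.052     ] diff tool mm [-0.17503342  1.43159939  0.00204369]
head [[  5.10985284  -0.1244173  -24.29917144]]
to go mm [75.5  2.6 42.5] turn [ 0.08 -0.01 -0.06]
```

Call:
servo_tool --series "0.038 0.0015 0.01 0 0 0 1;0.0765 0.003 0.02 0 0 0 1;0.0765 0.003 0.045 0 0 0 1;0.0765 0.003 0.06 0 0 0 1;0.0765 0.003 0.06 0 0 0 1"

```text
clock: 16.7
position: [0.6291, 0.2807, 0.1057]
ee_rot: [-0.001, 0.7, 0.714, -0.001]
contact_force: [-0.4, 0.5, -1.7]
width: 0.0244
gripper_force: 59.2
```

```bash
python3 - <<'E'
from h import *
s=st(); togo([.6304,.2816,.105]); manip.get_state()
E
```

```text
t16.7 p [0.6291 0.2807 0.1057] yaw(x) 91.07 q6 0.30 F [-0.4  0.5 -1.7] w 0.0244
to go mm [0.9 1.4 0.7] turn [-0.12  0.03 -0.  ]
```

Call:
servo_tool --series "0.0005 0.001 0.004 0 0 0 1;0.0005 0.001 0.008 0 0 0 1;0.0005 0.001 0.012 0 0 0 1;0.0005 0.001 0.016 0 0 0 1;0.0005 0.001 0.018 0 0 0 1"

```text
clock: 17.2
position: [0.6313, 0.2823, 0.089]
ee_rot: [0.001, 0.7, 0.714, 0.001]
contact_force: [0.1, 0.2, 0.4]
width: 0.0243
gripper_force: 59.3
```

Call:
servo_tool --series "0 0 0.002 0 0 0 1;0 0 0.004 0 0 0 1;0 0 0.006 0 0 0 1;0 0 0.008 0 0 0 1"

```text
clock: 17.6
position: [0.631, 0.2829, 0.0805]
ee_rot: [0.0, 0.7, 0.714, 0.001]
contact_force: [0.8, -0.9, -0.1]
width: 0.0242
gripper_force: 59.3
```

Call:
servo_tool --series "0 0 0.002 0 0 0 1;0 0 0.004 0 0 0 1;0 0 0.006 0 0 0 1;0 0 0.007 0 0 0 1"

```text
clock: 18.0
position: [0.6307, 0.2817, 0.0746]
ee_rot: [0.001, 0.7, 0.714, -0.0]
contact_force: [-2.6, -4.5, 8.4]
width: 0.024
gripper_force: 60.1
```

Call:
servo_tool --series "0 0 0.002 0 0 0 1;0 0 0.004 0 0 0 1;0 0 0.006 0 0 0 1;0 0 0.006 0 0 0 1"

```text
clock: 18.4
position: [0.6301, 0.2809, 0.0676]
ee_rot: [0.001, 0.7, 0.714, -0.001]
contact_force: [-1.2, -4.5, 2.9]
width: 0.0244
gripper_force: 59.6
```

Call:
servo_tool --series "-0.0008 0 0.002 0 0 0 1;-0.0008 0 0.004 0 0 0 1;-0.0008 0 0.006 0 0 0 1;-0.0008 0 0.008 0 0 0 1;-0.0008 0 0.009 0 0 0 1"

```text
clock: 18.9
position: [0.6301, 0.2806, 0.0582]
ee_rot: [0.0, 0.7, 0.714, -0.001]
contact_force: [-2.5, -5.2, 2.2]
width: 0.0244
gripper_force: 59.6
```

Call:
servo_tool --series "0 0 0.001 0 0 0 1;0 0 0.002 0 0 0 1;0 0 0.002 0 0 0 1"

```text
clock: 19.2
position: [0.6302, 0.2806, 0.0579]
ee_rot: [0.0, 0.7, 0.714, -0.001]
contact_force: [-4.2, -6.8, 8.8]
width: 0.0238
gripper_force: 60.4
```

Call:
servo_tool --series "0 0 0 0 0 0 0;0 0 0 0 0 0 0;0 0 -0.02 0 0 0 0;0 0 -0.055 0 0 0 1;0 0 -0.055 0 0 0 1"

```text
clock: 19.7
position: [0.6347, 0.2841, 0.1166]
ee_rot: [0.002, 0.7, 0.714, 0.006]
contact_force: [1.1, -0.1, 0.5]
width: 0.0413
gripper_force: 0.0
```

Call:
servo_tool --series "0 0 0 0 0 0 1;0 0 0 0 0 0 1;0 0 0 0 0 0 1;0 0 0.01 0 0 0 1;0 0 0.024 0 0 0 1"

```text
clock: 20.2
position: [0.6313, 0.2821, 0.0869]
ee_rot: [0.0, 0.7, 0.714, 0.001]
contact_force: [0.1, -0.2, -0.0]
width: -0.0001
gripper_force: 0.0
```

Call:
servo_tool --series "0 0 0.003 0 0 0 1;0 0 0.006 0 0 0 1;0 0 0.008 0 0 0 1;0 0 0.008 0 0 0 1"

```text
clock: 20.6
position: [0.6299, 0.2814, 0.0821]
ee_rot: [-0.0, 0.7, 0.714, -0.0]
contact_force: [-6.2, -2.3, 14.9]
width: 0.0002
gripper_force: 7.7
```

Call:
servo_tool --series "0 0 -0.045 0 0 8 1;-0.01 0 -0.085 0 0 16 1;-0.045 0 -0.11 0 0 24 1;-0.085 -0.01 -0.11 0 0 32 1;-0.13 -0.02 -0.11 0 0 40 0"

```text
clock: 21.1
position: [0.6137, 0.1511, 0.19]
ee_rot: [0.0, 0.903, 0.43, 0.001]
contact_force: [-0.5, -1.1, -0.4]
width: 0.0132
gripper_force: 0.0
```

```bash
python3 - <<'E'
from h import *
st(); togo([.565,-.03,.18],0)
E
```

```text
t21.1 p [0.6137 0.1511 0.19  ] yaw(x) 50.90 q6 0.81 F [-0.5 -1.1 -0.4] w 0.0132
to go mm [-171.3   76.4    9.6] turn [ 0.   -0.18 50.9 ]
```

Call:
servo_tool --series "-0.035 0.015 0 0 0 8.5 0;-0.07 0.03 0 0 0 17 0;-0.105 0.045 0.005 0 0 25.5 0;-0.14 0.06 0.01 0 0 34 0;-0.171 0.076 0.01 0 0 42.5 0"

```text
clock: 21.6
position: [0.5637, -0.0306, 0.1779]
ee_rot: [-0.001, 0.997, 0.072, -0.001]
contact_force: [-0.6, 0.2, 1.0]
width: 0.0848
gripper_force: 0.0
```

Call:
servo_tool --series "0 0 0 0 0 8 0;0 0 0 0 0 8 0;0 0 0 0 0 8 0"

```text
clock: 21.9
position: [0.5653, -0.029, 0.1789]
ee_rot: [-0.001, 1.0, 0.007, 0.0]
contact_force: [0.3, -0.1, 0.5]
width: 0.0852
gripper_force: 0.0
```

```bash
python3 - <<'E'
from h import *
st(); ci,im=snap('wrist','w12'); print(proj(ci,[[.676,-.029,.016],[.642,-.029,.016],[.588,-.029,.016]]))
m=barmask(im,(150,0,500,300)); c=max(cv2.findContours(m,0,1)[0],key=cv2.contourArea); print(cv2.contourArea(c),cv2.minAreaRect(c),cv2.approxPolyDP(c,5,True)[:,0].tolist())
cv2.imwrite('pics/m.png',m)
E
```

```text
t21.9 p [ 0.5653 -0.029   0.1789] yaw(x) 0.79 q6 1.38 F [ 0.3 -0.1  0.5] w 0.0852
[[326.84109425  46.43449016]
 [326.25861401  87.52878666]
 [325.38894211 148.71010701]]
6344.5 ((188.0, 197.0), (76.0, 204.0), 0.0) [[150, 95], [150, 268], [184, 265], [150, 299], [222, 299], [223, 252], [194, 252]]
```

```bash
python3 - <<'E'
from h import *
ci=eyes.camera_info('wrist'); im=cv2.imread('pics/w12.png'); h=cv2.cvtColor(im,cv2.COLOR_BGR2HSV)
for s in (115,125,135):
    barmask.s=s; m=barmask(im,(260,5,400,200)); c=max(cv2.findContours(m,0,1)[0],key=cv2.contourArea); print(s,cv2.contourArea(c),cv2.minAreaRect(c),cv2.approxPolyDP(c,5,True)[:,0].tolist(), im[m>0].mean(0))
print(h[100,260:400:6].tolist())
try: print(hole(im,(327,47),18))
except Exception as e: print(e)
E
```

```text
115 562.5 ((329.3782958984375, 129.79904174804688), (19.503313064575195, 37.1822624206543), 2.4895527362823486) [[324, 111], [319, 147], [337, 148], [338, 114]] [128.59563758 183.27348993 230.39261745]
125 5063.5 ((323.6390686035156, 85.1464614868164), (41.76512908935547, 129.69650268554688), 1.4878675937652588) [[306, 20], [302, 148], [339, 150], [346, 22]] [ 81.40774945 116.077896   149.93876732]
135 5385.0 ((323.41009521484375, 85.19700622558594), (44.0088996887207, 131.5602569580078), 1.9091522693634033) [[306, 19], [301, 149], [340, 151], [347, 21]] [ 80.24832215 114.67897092 148.61595824]
[[14, 151, 86], [13, 150, 92], [13, 150, 92], [13, 142, 95], [13, 150, 95], [14, 154, 91], [13, 137, 93], [15, 138, 107], [16, 109, 131], [15, 118, 134], [14, 115, 131], [15, 118, 136], [15, 117, 133], [15, 122, 178], [14, 135, 100], [13, 148, 98], [13, 151, 98], [15, 155, 92], [15, 138, 98], [13, 153, 95], [14, 153, 102], [15, 150, 162], [14, 153, 160], [15, 156, 159]]
(array([324.97692308,  43.02692308]), array([  8,   5,  17,  19, 260], dtype=int32))
```

```bash
python3 - <<'E'
from h import *
ci=eyes.camera_info('wrist')
C=cast(ci,[(306,19.5),(346.5,21.5),(339.5,150.5),(301.5,148.5),(325,43.2)],.016); print(C)
f=C[:2].mean(0);n=C[2:4].mean(0);d=n-f;L=np.linalg.norm(d);d/=L; yaw=np.degrees(np.arctan2(d[1],d[0])); print('len',L,'w',np.linalg.norm(C[0]-C[1]),np.linalg.norm(C[2]-C[3]),'yaw',yaw)
m=(f+n)/2; c2=C[4]+.037*d; print(m,c2); c=(m+c2)/2
togo(c*[1,1,0]+[0,0,.0365],yaw%360-180)
togo(c*[1,1,0]+[0,0,.0035],yaw%360-180)
E
```

```text
[[ 0.69747994 -0.01087847  0.016     ]
 [ 0.69635847 -0.04489525  0.016     ]
 [ 0.58665848 -0.04166742  0.016     ]
 [ 0.58803463 -0.00682375  0.016     ]
 [ 0.67875444 -0.02708116  0.016     ]]
len 0.1096331341283419 w 0.034035261825573995 0.034870831302914115 yaw 178.0966698996624
[ 0.64213288 -0.02606622  0.016     ] [ 0.64177485 -0.02585227  0.016     ]
to go mm [ 76.5  -1.5 142.5] turn [-0.07 -0.02  2.71]
to go mm [ 76.5  -1.5 175.5] turn [-0.07 -0.02  2.71]
```

Call:
servo_tool --series "0.038 -0.001 0.04 0 0 1.5 0;0.0765 -0.0015 0.08 0 0 2.7 0;0.0765 -0.0015 0.12 0 0 2.7 0;0.0765 -0.0015 0.145 0 0 2.7 0;0.0765 -0.0015 0.145 0 0 2.7 0"

```text
clock: 22.45
position: [0.6388, -0.0251, 0.0295]
ee_rot: [-0.001, 1.0, -0.016, -0.005]
contact_force: [-0.6, 1.1, 0.7]
width: 0.0855
gripper_force: 0.0
```

```bash
python3 - <<'E'
from h import *
st(); togo([.642,-.026,.0025],-1.9)
E
```

```text
t22.4 p [ 0.6388 -0.0251  0.0295] yaw(x) -1.89 q6 1.45 F [-0.6  1.1  0.7] w 0.0855
to go mm [ 3.4  0.8 27. ] turn [-0.13  0.52  0.01]
```

Call:
servo_tool --series "0 0 0.012 0 0 0 0;0 0 0.026 0 0 0 0;0 0 0.0305 0 0 0 0;0 0 0.0305 0 0 0 0;0 0 0.0305 0 0 0 1" --squeeze 40

```text
clock: 22.95
position: [0.6426, -0.0269, 0.0048]
ee_rot: [-0.0, 1.0, -0.018, 0.001]
contact_force: [0.2, 0.3, 0.4]
width: 0.0733
gripper_force: 0.0
```

Call:
servo_tool --series "0 0 0 0 0 0 1;0 0 0 0 0 0 1;0 0 0 0 0 0 1;0 0 0 0 0 0 1;0 0 0 0 0 0 1"

```text
clock: 23.45
position: [0.6427, -0.0269, 0.0048]
ee_rot: [-0.0, 1.0, -0.018, 0.001]
contact_force: [-0.3, 0.2, 4.6]
width: 0.0349
gripper_force: 41.6
```

```bash
python3 - <<'E'
from h import *
st()
E
```

```text
t23.4 p [ 0.6427 -0.0269  0.0048] yaw(x) -2.06 q6 1.46 F [-0.3  0.2  4.6] w 0.0349
```

Call:
servo_tool --series "0 0 -0.015 0 0 0 1;0 0 -0.05 0 0 0 1;0 0 -0.1 0 0 0 1;-0.04 0 -0.14 0 0 0 1;-0.08 0 -0.17 0 0 0 1"

```text
clock: 23.95
position: [0.5676, -0.0243, 0.1713]
ee_rot: [-0.0, 1.0, -0.018, 0.001]
contact_force: [-0.1, -0.4, -0.6]
width: 0.0346
gripper_force: 41.0
```

```bash
python3 - <<'E'
from h import *
st(); togo([.51,.30,.18],99.5)
E
```

```text
t23.9 p [ 0.5676 -0.0243  0.1713] yaw(x) -2.05 q6 1.44 F [-0.1 -0.4 -0.6] w 0.0346
to go mm [ -69.2 -322.1   -8.6] turn [   0.11   -0.15 -101.55]
```

Call:
servo_tool --series "-0.015 -0.045 -0.01 0 0 -8.5 1;-0.03 -0.09 -0.01 0 0 -17 1;-0.045 -0.135 -0.01 0 0 -25.5 1;-0.055 -0.18 -0.01 0 0 -34 1;-0.06 -0.225 -0.01 0 0 -42.5 1"

```text
clock: 24.45
position: [0.5135, 0.2042, 0.1797]
ee_rot: [-0.0, 0.937, 0.348, -0.0]
contact_force: [0.8, -0.1, -2.1]
width: 0.0346
gripper_force: 41.0
```

Call:
servo_tool --series "0 0 0 0 0 -8.5 1;0 0 0 0 0 -17 1;0 0 0 0 0 -25.5 1;0 0 0 0 0 -34 1;0 0 0 0 0 -42.5 1"

```text
clock: 24.95
position: [0.5146, 0.2028, 0.1793]
ee_rot: [-0.0, 0.747, 0.665, -0.0]
contact_force: [0.0, 1.6, -0.7]
width: 0.0351
gripper_force: 41.0
```

```bash
python3 - <<'E'
from h import *
st(); togo([.5178,.2767,.15],99.6)
E
```

```text
t24.9 p [0.5146 0.2028 0.1793] yaw(x) 83.30 q6 0.37 F [ 0.   1.6 -0.7] w 0.0351
to go mm [73.7 -5.4 29.3] turn [ -0.04  -0.03 -16.3 ]
```

Call:
servo_tool --series "0.037 -0.003 0.015 0 0 -8.5 1;0.0737 -0.0055 0.029 0 0 -16.3 1;0.0737 -0.0055 0.029 0 0 -16.3 1;0.0737 -0.0055 0.029 0 0 -16.3 1;0.0737 -0.0055 0.029 0 0 -16.3 1"

```text
clock: 25.45
position: [0.5187, 0.276, 0.151]
ee_rot: [0.0, 0.648, 0.762, 0.0]
contact_force: [-0.3, -0.5, -1.1]
width: 0.0348
gripper_force: 41.0
```

```bash
python3 - <<'E'
from h import *
s=st(); ci,im=snap('wrist','w13'); T=rot(s['ee_rot']); G=cv2.cvtColor(im,cv2.COLOR_BGR2GRAY)
W=np.array([.5005,.3802,.036]); g=proj(ci,W)[0]; print('pred',g)
def circ(x,y,r,lo,hi):
    c=cv2.HoughCircles(cv2.resize(G[y-r:y+r,x-r:x+r],None,fx=4,fy=4,interpolation=2),cv2.HOUGH_GRADIENT,1,300,param1=80,param2=12,minRadius=lo*4,maxRadius=hi*4)[0,0]/4
    return c[:2]+[x-r-.4,y-r-.4],c[2]
x,y=map(int,g); print(hole(im,(x,y),16)); hc,r=circ(x,y,20,7,15); P=cast(ci,[hc],.036)[0]; print(hc,r,P)
hb,r=circ(324,187,30,13,23); B=T.inv().apply(cast(ci,[hb],s['position'][2]+.011)-s['position'])[0]; print('bar hole tool',hb,r,B*1000)
u=T.apply([1,0,0]);v=T.apply([0,1,0])
for Q in (P,W):
    t=Q-B[0]*u-B[1]*v; t[2]=.05; togo(t,99.6)
E
```

```text
t25.4 p [0.5187 0.276  0.151 ] yaw(x) 99.19 q6 0.21 F [-0.3 -0.5 -1.1] w 0.0348
pred [322.31818543  45.64567161]
(array([320.01503759,  43.17669173]), array([  6,   5,  21,  23, 266], dtype=int32))
[321.975  44.475] 11.55 [0.50013094 0.38094835 0.036     ]
bar hole tool [322.725 186.725] 21.75 [ 35.78451425  -0.76544523 -11.00221607]
to go mm [ 71.   -1.1 101.3] turn [ 0.06 -0.01 -0.43]
to go mm [ 70.2  -0.8 101.3] turn [ 0.06 -0.01 -0.43]
```

Call:
servo_tool --series "0.035 -0.0005 0.02 0 0 -0.4 1;0.0705 -0.001 0.04 0 0 -0.4 1;0.0705 -0.001 0.07 0 0 -0.4 1;0.0705 -0.001 0.096 0 0 -0.4 1;0.0705 -0.001 0.098 0 0 -0.4 1"

```text
clock: 26.0
position: [0.5044, 0.3442, 0.0503]
ee_rot: [-0.001, 0.646, 0.764, -0.003]
contact_force: [-0.4, -0.5, -1.8]
width: 0.035
gripper_force: 41.0
```

Call:
servo_tool --series "0 0 0 0 0 0 1;0 0 0 0 0 0 1"

```text
clock: 26.2
position: [0.5082, 0.3462, 0.0549]
ee_rot: [0.001, 0.646, 0.764, 0.002]
contact_force: [0.1, 0.1, -1.2]
width: 0.0349
gripper_force: 41.0
```

```bash
python3 - <<'E'
from h import *
s=st(); T=rot(s['ee_rot']); u=T.apply([1,0,0]);v=T.apply([0,1,0])
for Q in ([.5001,.3809,0],[.5005,.3802,0]):
    t=Q-.0358*u+.0008*v; t[2]=.041; togo(t,99.6)
ci,im=snap('wrist','w14')
# rows profile of the strip beyond the bar end: print colour saturation map rows
h=cv2.cvtColor(im,cv2.COLOR_BGR2HSV); 
for r in range(132,152,2): print(r,[int(a) for a in h[r,276:376:5,1]])
E
```

```text
t26.2 p [0.5082 0.3462 0.0549] yaw(x) 99.57 q6 0.32 F [ 0.1  0.1 -1.2] w 0.0349
to go mm [-0.3 -1.5 13.9] turn [ 0.24 -0.09 -0.03]
to go mm [-1.  -1.2 13.9] turn [ 0.24 -0.09 -0.03]
132 [104, 103, 76, 17, 5, 7, 15, 12, 14, 14, 15, 14, 15, 17, 12, 17, 83, 103, 108, 105]
134 [104, 106, 31, 25, 20, 21, 26, 19, 23, 21, 22, 20, 20, 20, 22, 25, 51, 106, 115, 109]
136 [108, 109, 68, 70, 84, 90, 80, 75, 89, 94, 96, 95, 94, 95, 95, 96, 99, 116, 106, 106]
138 [101, 113, 122, 115, 115, 113, 113, 126, 115, 117, 113, 117, 116, 119, 112, 126, 118, 112, 113, 109]
140 [102, 118, 123, 119, 119, 118, 122, 116, 121, 114, 119, 115, 121, 115, 116, 116, 119, 121, 118, 110]
142 [103, 111, 112, 115, 112, 110, 106, 106, 112, 112, 111, 108, 107, 113, 112, 110, 112, 116, 113, 107]
144 [104, 110, 109, 113, 110, 110, 108, 110, 114, 110, 111, 108, 104, 110, 112, 110, 115, 114, 115, 110]
146 [105, 110, 112, 111, 112, 109, 108, 111, 108, 115, 112, 109, 108, 110, 110, 107, 110, 114, 115, 107]
148 [104, 107, 112, 110, 115, 111, 111, 109, 109, 111, 108, 109, 108, 108, 113, 109, 112, 113, 114, 108]
150 [106, 109, 111, 112, 109, 110, 110, 110, 109, 111, 113, 111, 108, 111, 110, 111, 114, 114, 109, 108]
```

Call:
servo_tool --series "-0.0005 -0.0013 0.003 0 0 0 1;-0.0005 -0.0013 0.007 0 0 0 1;-0.0005 -0.0013 0.01 0 0 0 1;-0.0005 -0.0013 0.012 0 0 0 1;-0.0005 -0.0013 0.012 0 0 0 1"

```text
clock: 26.75
position: [0.5055, 0.3454, 0.041]
ee_rot: [0.0, 0.645, 0.764, 0.001]
contact_force: [0.6, -0.5, -1.7]
width: 0.0346
gripper_force: 41.0
```

Call:
servo_tool --series "0 0 0.001 0 0 0 1;0 0 0.002 0 0 0 1;0 0 0.002 0 0 0 1"

```text
clock: 27.05
position: [0.5056, 0.3455, 0.0407]
ee_rot: [0.0, 0.645, 0.764, 0.001]
contact_force: [-2.6, -1.2, 8.9]
width: 0.035
gripper_force: 42.0
```

Call:
servo_tool --series "0 0 -0.002 0 0 0 1;0 0 -0.002 0 0 0 0;0 0 -0.002 0 0 0 0;0 0 -0.002 0 0 0 0;0 0 -0.017 0 0 0 0"

```text
clock: 27.55
position: [0.504, 0.3446, 0.0542]
ee_rot: [-0.001, 0.645, 0.764, -0.002]
contact_force: [0.3, 0.2, -0.3]
width: 0.085
gripper_force: 0.0
```

Call:
servo_tool --series "0 0 -0.02 0 0 0 0;-0.015 0 -0.05 0 0 0 0;-0.035 0 -0.075 0 0 0 0;-0.035 0 -0.075 0 0 0 0;-0.035 0 -0.075 0 0 0 0"

```text
clock: 28.05
position: [0.5115, 0.3108, 0.1314]
ee_rot: [0.0, 0.646, 0.764, 0.001]
contact_force: [0.1, 0.3, -0.1]
width: 0.0854
gripper_force: 0.0
```

```bash
python3 - <<'E'
from h import *
s=st(); ci,im=snap('wrist','w15'); G=cv2.cvtColor(im,cv2.COLOR_BGR2GRAY)
g=proj(ci,[.5003,.3805,.052])[0]; print(g); x,y=map(int,g)
c=cv2.HoughCircles(cv2.resize(G[y-25:y+25,x-25:x+25],None,fx=4,fy=4,interpolation=2),cv2.HOUGH_GRADIENT,1,300,param1=80,param2=12,minRadius=36,maxRadius=70)[0,0]/4
hb=c[:2]+[x-25.4,y-25.4]; print('bar hole',hb,c[2],cast(ci,[hb],.052))
print(G[y-16:y+17:2,x-20:x+21:2])
E
```

```text
t28.1 p [0.5115 0.3108 0.1314] yaw(x) 99.58 q6 0.26 F [ 0.1  0.3 -0.1] w 0.0854
[324.94303643  96.61044812]
bar hole [323.225  93.475] 12.475 [[0.49889289 0.38224137 0.052     ]]
[[172 178 176 179 184 184 187 181 170 157 158 166 178 185 188 182 178 176
  177 181 178]
 [178 178 178 179 184 182 167 136 116 112 125 135 142 160 183 181 179 177
  182 180 180]
 [179 176 177 182 182 157 120 110 103 104 140 147 144 133 157 175 179 180
  180 184 178]
 [176 177 178 182 162 116 103 105  91  96  95  96 100 111 127 157 178 180
  182 183 177]
 [176 176 182 177 133 110  98  95  94  99  92  89  96 137 137 127 170 177
  180 180 177]
 [179 177 181 164 115 105  93  97  98  95  96  94 107 169 172 137 155 177
  184 183 176]
 [178 177 181 158 107 102  91  94  98  96  96  99 109 165 179 161 145 178
  182 180 178]
 [176 179 179 153 108 100  99  94  94  95 103  98 129 175 179 162 151 175
  181 180 178]
 [177 178 180 157 106  94  95  97  94  95  94 100 109 130 171 161 152 180
  178 179 177]
 [176 178 182 168 119  93  98  95  94  98  97 102 100 123 154 156 161 177
  181 181 179]
 [179 180 180 179 145 100  97 100  96  97  99  98 100  99 106 139 172 181
  180 180 178]
 [181 178 181 182 172 126  92  93  93  99  98  97  97 104 120 164 179 177
  181 180 177]
 [178 179 182 184 183 162 128 101  96  95  96  99 101 123 162 179 179 179
  180 182 178]
 [179 180 179 182 184 183 172 150 132 115 114 124 145 171 181 182 179 179
  183 182 179]
 [177 182 178 184 185 186 185 183 172 164 167 174 183 186 188 185 178 182
  183 180 179]
 [180 180 182 181 187 184 186 182 182 179 178 179 184 186 185 179 182 179
  182 181 177]
 [178 180 179 183 185 185 184 185 180 178 179 184 186 186 184 182 177 177
  181 183 177]]
```

Call:
servo_tool --series "0 0 -0.045 0 0 2 0;-0.045 0 -0.07 0 0 4 0;-0.09 0 -0.07 0 0 6 0;-0.135 0 -0.07 0 0 8.5 0;-0.18 0 -0.07 0 0 8.5 0"

```text
clock: 28.6
position: [0.5407, 0.1326, 0.1996]
ee_rot: [-0.001, 0.7, 0.714, -0.0]
contact_force: [0.4, 0.3, 0.3]
width: 0.0852
gripper_force: 0.0
```

```bash
python3 - <<'E'
from h import *
st(); togo([.519,-.334,.2],91.1)
E
```

```text
t28.6 p [0.5407 0.1326 0.1996] yaw(x) 91.18 q6 0.09 F [0.4 0.3 0.3] w 0.0852
to go mm [-466.1  -31.3   -0.9] turn [-0.08 -0.06  0.08]
```

Call:
servo_tool --series "-0.045 -0.003 0 0 0 0 0;-0.09 -0.006 0 0 0 0 0;-0.135 -0.009 0 0 0 0 0;-0.18 -0.012 0 0 0 0 0;-0.225 -0.015 0 0 0 0 0"

```text
clock: 29.1
position: [0.53, -0.0927, 0.1991]
ee_rot: [-0.001, 0.7, 0.714, 0.0]
contact_force: [0.8, 0.1, -0.5]
width: 0.0855
gripper_force: 0.0
```

Call:
servo_tool --series "-0.045 -0.003 0 0 0 0 0;-0.09 -0.006 0 0 0 0 0;-0.135 -0.009 0 0 0 0 0;-0.18 -0.012 0 0 0 0 0;-0.225 -0.015 0 0 0 0 0"

```text
clock: 29.6
position: [0.5199, -0.3179, 0.1986]
ee_rot: [-0.002, 0.7, 0.714, 0.001]
contact_force: [0.6, -0.2, 0.4]
width: 0.0855
gripper_force: 0.0
```

Call:
servo_tool --series "-0.01 -0.001 0.03 0 0 0 0.4;-0.01 -0.001 0.06 0 0 0 0.4;-0.01 -0.001 0.06 0 0 0 0.4;-0.01 -0.001 0.06 0 0 0 0.4"

```text
clock: 30.0
position: [0.5193, -0.3261, 0.1392]
ee_rot: [-0.002, 0.7, 0.714, 0.001]
contact_force: [0.5, -0.2, 0.1]
width: 0.0511
gripper_force: 0.0
```

```bash
python3 - <<'E'
from h import *
st(); togo([.519,-.334,.066],91.1); ci,im=snap('wrist','w16'); print(proj(ci,[[.519,-.334,.092]]))
G=cv2.cvtColor(im,cv2.COLOR_BGR2GRAY)
c=cv2.HoughCircles(cv2.medianBlur(G[170:290,285:365],3),cv2.HOUGH_GRADIENT,1,25,param1=80,param2=12,minRadius=16,maxRadius=26)
for a in (c[0] if c is not None else []): p=a[:2]+[285,170]; print(p,a[2],cast(ci,[p],.092))
E
```

```text
t30.0 p [ 0.5193 -0.3261  0.1392] yaw(x) 91.17 q6 -0.70 F [ 0.5 -0.2  0.1] w 0.0511
to go mm [-8.1 -0.4 73.2] turn [-0.08 -0.19  0.07]
[[323.85490901 230.04351236]]
[324.5 226.5] 21.8 [[ 0.5193478  -0.33166052  0.092     ]]
[325.5 287.5] 20.2 [[ 0.52084935 -0.37425936  0.092     ]]
```

Call:
servo_tool --series "-0.0065 0 0.01 0 0 0 0.4;-0.0065 0 0.03 0 0 0 0.4;-0.0065 0 0.055 0 0 0 0.4;-0.0065 0 0.073 0 0 0 0.4;-0.0065 0 0.073 0 0 0 0.4"

```text
clock: 30.55
position: [0.5188, -0.3326, 0.0658]
ee_rot: [-0.002, 0.7, 0.714, 0.0]
contact_force: [-1.0, 0.3, 1.0]
width: 0.0512
gripper_force: 0.0
```

Call:
servo_tool --series "0 0 0 0 0 0 0.4;0 0 0 0 0 0 1;0 0 0 0 0 0 1;0 0 0 0 0 0 1;0 0 0 0 0 0 1" --squeeze 60

```text
clock: 31.05
position: [0.5206, -0.3343, 0.0694]
ee_rot: [0.002, 0.7, 0.714, 0.001]
contact_force: [0.0, 1.3, 6.0]
width: 0.0241
gripper_force: 58.9
```

Call:
servo_tool --series "0 0 -0.01 0 0 0 1;0 0 -0.03 0 0 0 1;0 0 -0.06 0 0 0 1;0 0 -0.1 0 0 0 1;0 0 -0.14 0 0 0 1"

```text
clock: 31.55
position: [0.5191, -0.3333, 0.209]
ee_rot: [-0.001, 0.7, 0.714, 0.001]
contact_force: [0.6, -0.7, 0.0]
width: 0.0245
gripper_force: 59.1
```

```bash
python3 - <<'E'
from h import *
st(); ci,im=snap('wrist','w17'); a=cv2.imread('pics/w11.png')
for I in (a,im):
    G=cv2.cvtColor(I,cv2.COLOR_BGR2GRAY); c=cv2.HoughCircles(cv2.medianBlur(G[200:320,285:365],3),cv2.HOUGH_GRADIENT,1,60,param1=80,param2=10,minRadius=22,maxRadius=40)
    print(None if c is None else c[0]+[285,200,0], G[196:320:4,324].tolist())
togo([.5175,.29,.2],91.1)
E
```

```text
t31.6 p [ 0.5191 -0.3333  0.209 ] yaw(x) 91.14 q6 -0.70 F [ 0.6 -0.7  0. ] w 0.0245
[[323.5        271.5         31.60000038]
 [363.5        206.5         31.39999962]
 [286.5        212.5         26.39999962]] [118, 117, 116, 113, 86, 88, 85, 85, 87, 86, 79, 56, 86, 90, 109, 104, 102, 103, 105, 106, 106, 100, 102, 102, 102, 106, 105, 121, 121, 119, 121]
[[323.5        274.5         30.39999962]
 [317.5        206.5         34.90000153]] [180, 179, 180, 182, 109, 86, 82, 82, 78, 78, 83, 54, 72, 77, 100, 101, 98, 98, 98, 99, 103, 102, 97, 99, 100, 101, 95, 108, 127, 129, 124]
to go mm [625.9   7.5  12.5] turn [0.63 0.43 0.04]
```

Call:
servo_tool --series "0.045 0.0005 0 0 0 0 1;0.09 0.001 0 0 0 0 1;0.135 0.0015 0 0 0 0 1;0.18 0.002 0 0 0 0 1;0.225 0.0025 0 0 0 0 1"

```text
clock: 32.1
position: [0.5172, -0.1069, 0.2081]
ee_rot: [0.0, 0.7, 0.714, 0.001]
contact_force: [0.7, 0.1, -0.8]
width: 0.0244
gripper_force: 59.1
```

Call:
servo_tool --series "0.045 0.0005 0 0 0 0 1;0.09 0.001 0 0 0 0 1;0.135 0.0015 0 0 0 0 1;0.18 0.002 0 0 0 0 1;0.225 0.0025 0 0 0 0 1"

```text
clock: 32.6
position: [0.5152, 0.1181, 0.2084]
ee_rot: [0.0, 0.7, 0.714, 0.001]
contact_force: [0.8, 0.6, -0.6]
width: 0.0241
gripper_force: 59.1
```

Call:
servo_tool --series "0.045 -0.001 0 0 0 0 1;0.09 -0.003 0 0 0 0 1;0.135 -0.005 0.01 0 0 0 1;0.18 -0.008 0.03 0 0 0 1;0.19 -0.01 0.04 0 0 0 1"

```text
clock: 33.1
position: [0.5006, 0.3104, 0.1669]
ee_rot: [-0.001, 0.699, 0.715, 0.001]
contact_force: [0.4, -0.5, -1.1]
width: 0.0239
gripper_force: 59.0
```

Call:
servo_tool --series "0 0 0 0 0 0 1;0 0 0 0 0 0 1"

```text
clock: 33.3
position: [0.5019, 0.3052, 0.1683]
ee_rot: [0.0, 0.7, 0.714, 0.0]
contact_force: [-0.5, -0.7, -0.8]
width: 0.024
gripper_force: 59.0
```

```bash
python3 - <<'E'
from h import *
s=st(); ci,im=snap('wrist','w18'); G=cv2.cvtColor(im,cv2.COLOR_BGR2GRAY)
g=proj(ci,[.4989,.3822,.052])[0]; print(g); x,y=map(int,g)
c=cv2.HoughCircles(cv2.resize(G[y-25:y+25,x-25:x+25],None,fx=4,fy=4,interpolation=2),cv2.HOUGH_GRADIENT,1,300,param1=80,param2=12,minRadius=36,maxRadius=70)[0,0]/4
hb=c[:2]+[x-25.4,y-25.4]; print('bar hole',hb,c[2],cast(ci,[hb],.052))
togo([.5004,.3808,.105],91.1)
E
```

```text
t33.3 p [0.5019 0.3052 0.1683] yaw(x) 91.15 q6 0.41 F [-0.5 -0.7 -0.8] w 0.0240
[322.1931948   86.77749532]
bar hole [322.725  86.725] 10.9 [[0.49929334 0.38224522 0.052     ]]
to go mm [75.9 -0.7 63.8] turn [ 0.11 -0.01 -0.01]
```

Bar in place. Lower the pin.

Call:
servo_tool --series "0.038 0 0.01 0 0 0 1;0.0755 -0.0005 0.02 0 0 0 1;0.0755 -0.0005 0.045 0 0 0 1;0.0755 -0.0005 0.06 0 0 0 1;0.0755 -0.0005 0.06 0 0 0 1"

```text
clock: 33.85
position: [0.4995, 0.3795, 0.1069]
ee_rot: [-0.0, 0.701, 0.713, -0.001]
contact_force: [-0.5, 0.2, -0.4]
width: 0.0239
gripper_force: 59.0
```

Call:
servo_tool --series "0 0 0 0 0 0 1;0 0 0 0 0 0 1"

```text
clock: 34.05
position: [0.5014, 0.3813, 0.11]
ee_rot: [0.001, 0.701, 0.714, 0.002]
contact_force: [-0.1, 0.1, -0.4]
width: 0.024
gripper_force: 59.0
```

```bash
python3 - <<'E'
from h import *
st(); togo([.5004,.3808,.09],91.1)
E
```

```text
t34.0 p [0.5014 0.3813 0.11  ] yaw(x) 91.05 q6 0.52 F [-0.1  0.1 -0.4] w 0.0240
to go mm [-0.5 -1.1 20. ] turn [ 0.22 -0.13 -0.05]
```

Call:
servo_tool --series "-0.0005 -0.001 0.005 0 0 0 1;-0.0005 -0.001 0.01 0 0 0 1;-0.0005 -0.001 0.015 0 0 0 1;-0.0005 -0.001 0.02 0 0 0 1;-0.0005 -0.001 0.024 0 0 0 1"

```text
clock: 34.55
position: [0.4989, 0.3812, 0.0835]
ee_rot: [0.0, 0.7, 0.714, 0.0]
contact_force: [-0.3, -0.7, -0.4]
width: 0.024
gripper_force: 59.0
```

Call:
servo_tool --series "0 0 0.002 0 0 0 1;0 0 0.004 0 0 0 1;0 0 0.006 0 0 0 1;0 0 0.007 0 0 0 1"

```text
clock: 34.95
position: [0.499, 0.3811, 0.0771]
ee_rot: [0.0, 0.7, 0.714, 0.001]
contact_force: [0.1, -0.5, -1.0]
width: 0.0238
gripper_force: 59.0
```

Call:
servo_tool --series "0 0.001 0.002 0 0 0 1;0 0.001 0.004 0 0 0 1;0 0.001 0.006 0 0 0 1;0 0.001 0.008 0 0 0 1"

```text
clock: 35.35
position: [0.5002, 0.3812, 0.0692]
ee_rot: [0.0, 0.7, 0.714, 0.001]
contact_force: [0.1, -0.1, 0.6]
width: 0.0239
gripper_force: 59.0
```

Call:
servo_tool --series "0 0 0.002 0 0 0 1;0 0 0.004 0 0 0 1;0 0 0.006 0 0 0 1;0 0 0.007 0 0 0 1;0 0 0.007 0 0 0 1"

```text
clock: 35.85
position: [0.5001, 0.3811, 0.0619]
ee_rot: [0.0, 0.7, 0.714, 0.001]
contact_force: [0.5, -0.8, -2.2]
width: 0.0242
gripper_force: 59.0
```

Call:
servo_tool --series "0 0 0.001 0 0 0 1;0 0 0.002 0 0 0 1;0 0 0.003 0 0 0 1;0 0 0.004 0 0 0 1;0 0 0.004 0 0 0 1"

```text
clock: 36.35
position: [0.5002, 0.3812, 0.0595]
ee_rot: [0.0, 0.7, 0.714, 0.001]
contact_force: [-0.8, -1.1, 6.8]
width: 0.024
gripper_force: 59.8
```

Seated at the expected height. Release, then press the head with shut fingers.

Call:
servo_tool --series "0 0 -0.001 0 0 0 0;0 0 -0.001 0 0 0 0;0 0 -0.02 0 0 0 0;0 0 -0.055 0 0 0 1;0 0 -0.055 0 0 0 1"

```text
clock: 36.85
position: [0.5027, 0.383, 0.1175]
ee_rot: [0.001, 0.7, 0.714, 0.005]
contact_force: [-0.0, -0.5, 0.1]
width: 0.0409
gripper_force: 0.0
```

Call:
servo_tool --series "0 0 0 0 0 0 1;0 0 0 0 0 0 1;0 0 0 0 0 0 1;0 0 0.01 0 0 0 1;0 0 0.022 0 0 0 1"

```text
clock: 37.35
position: [0.5, 0.3811, 0.0901]
ee_rot: [0.0, 0.7, 0.714, 0.001]
contact_force: [0.4, 0.1, 0.5]
width: 0.0001
gripper_force: 0.0
```

Call:
servo_tool --series "0 0 0.003 0 0 0 1;0 0 0.006 0 0 0 1;0 0 0.01 0 0 0 1;0 0 0.011 0 0 0 1"

```text
clock: 37.75
position: [0.5002, 0.3813, 0.082]
ee_rot: [0.0, 0.7, 0.714, 0.001]
contact_force: [-3.3, -2.0, 12.5]
width: -0.0001
gripper_force: 6.7
```

Call:
servo_tool --series "0 0 -0.04 0 0 0 1;0 0 -0.08 0 0 0 1;0 0 -0.12 0 0 0 1;0 0 -0.12 0 0 0 1"

```text
clock: 38.15
position: [0.5033, 0.3832, 0.2072]
ee_rot: [0.002, 0.7, 0.714, 0.007]
contact_force: [0.2, -0.1, 0.5]
width: 0.0001
gripper_force: 0.0
```

```bash
python3 - <<'E'
from h import *
st(); togo([.30,-.335,.2],1)
E
```

```text
t38.1 p [0.5033 0.3832 0.2072] yaw(x) 91.14 q6 0.52 F [ 0.2 -0.1  0.5] w 0.0001
to go mm [-714.  -217.6   -1.1] turn [ 0.23 -0.92 90.14]
```

Call:
servo_tool --series "-0.045 -0.012 0 0 -0.5 0 1;-0.09 -0.024 0 0 -0.9 0 1;-0.135 -0.036 0 0 -0.9 0 1;-0.18 -0.048 0 0 -0.9 0 1;-0.225 -0.06 0 0 -0.9 0 1"

```text
clock: 38.65
position: [0.4436, 0.1534, 0.1996]
ee_rot: [0.006, 0.7, 0.714, -0.005]
contact_force: [0.9, -0.3, -0.1]
width: 0.0003
gripper_force: 0.0
```

Call:
servo_tool --series "-0.045 -0.012 0 0 0 0 1;-0.09 -0.024 0 0 0 0 1;-0.135 -0.036 0 0 0 0 1;-0.18 -0.048 0 0 0 0 1;-0.225 -0.06 0 0 0 0 1"

```text
clock: 39.15
position: [0.388, -0.0727, 0.2031]
ee_rot: [0.006, 0.7, 0.714, -0.005]
contact_force: [0.6, -0.8, 0.2]
width: 0.0002
gripper_force: 0.0
```

Call:
servo_tool --series "-0.045 -0.012 0 0 0 0 1;-0.09 -0.024 0 0 0 0 1;-0.135 -0.036 0 0 0 0 1;-0.18 -0.048 0 0 0 0 1;-0.225 -0.06 0 0 0 0 1"

```text
clock: 39.65
position: [0.3324, -0.299, 0.2064]
ee_rot: [0.006, 0.7, 0.714, -0.005]
contact_force: [0.9, -0.9, 1.6]
width: 0.0001
gripper_force: 0.0
```

Call:
servo_tool --series "0 0 0 0 0 0 1;0 0 0 0 0 0 1"

```text
clock: 39.85
position: [0.3327, -0.2977, 0.2059]
ee_rot: [0.005, 0.701, 0.713, -0.004]
contact_force: [-0.6, -0.3, 0.3]
width: 0.0001
gripper_force: 0.0
```

```bash
python3 - <<'E'
from h import *
st(); togo([.335,-.337,.064],91)
E
```

```text
t39.9 p [ 0.3327 -0.2977  0.2059] yaw(x) 90.97 q6 -0.89 F [-0.6 -0.3  0.3] w 0.0001
to go mm [-37.4   1.5 142.5] turn [ 0.04  0.77 -0.03]
```

Call:
servo_tool --series "-0.035 0 0.03 0 0.7 0 1;-0.038 0 0.07 0 0.7 0 1;-0.038 0 0.11 0 0.7 0 1;-0.038 0 0.142 0 0.7 0 1;-0.038 0 0.142 0 0.7 0 1"

```text
clock: 40.35
position: [0.3324, -0.3325, 0.0615]
ee_rot: [-0.004, 0.699, 0.715, 0.0]
contact_force: [-1.1, 0.9, 0.1]
width: -0.0001
gripper_force: 0.0
```

Call:
servo_tool --series "0 0.02 0 0 0 0 1;0 0.035 0 0 0 0 1;0 0.05 0 0 0 0 1;0 0.07 0 0 0 0 1;0 0.09 0 0 0 0 1"

```text
clock: 40.85
position: [0.4255, -0.3348, 0.0664]
ee_rot: [0.001, 0.7, 0.714, -0.001]
contact_force: [-2.1, 1.4, 1.5]
width: -0.0
gripper_force: 1.0
```

Call:
servo_tool --series "0 0.02 0 0 0 0 1;0 0.04 0 0 0 0 1;0 0.06 0 0 0 0 1;0 0.07 0 0 0 0 1;0 0.075 0 0 0 0 1"

```text
clock: 41.35
position: [0.5009, -0.3341, 0.0661]
ee_rot: [0.002, 0.699, 0.715, -0.001]
contact_force: [-1.5, -0.1, 0.3]
width: 0.0
gripper_force: 0.5
```

Now ease it to the stop, watching the force.

Call:
servo_tool --series "0 0.005 0 0 0 0 1;0 0.01 0 0 0 0 1;0 0.013 0 0 0 0 1;0 0.016 0 0 0 0 1;0 0.018 0 0 0 0 1"

```text
clock: 41.85
position: [0.5171, -0.3337, 0.0652]
ee_rot: [0.001, 0.7, 0.714, -0.001]
contact_force: [-1.4, 0.7, 0.8]
width: 0.0001
gripper_force: 0.6
```

Call:
servo_tool --series "0 0.002 0 0 0 0 1;0 0.004 0 0 0 0 1;0 0.004 0 0 0 0 1"

```text
clock: 42.15
position: [0.5216, -0.3338, 0.0653]
ee_rot: [0.002, 0.7, 0.714, -0.0]
contact_force: [0.6, -0.4, 0.5]
width: 0.0
gripper_force: 0.1
```

Call:
servo_tool --series "0 0.002 0 0 0 0 1;0 0.004 0 0 0 0 1;0 0.004 0 0 0 0 1"

```text
clock: 42.45
position: [0.5221, -0.3337, 0.0652]
ee_rot: [-0.001, 0.7, 0.714, -0.003]
contact_force: [-8.8, -1.9, 4.6]
width: -0.0001
gripper_force: 4.2
```

Call:
servo_tool --series "0 0.002 0 0 0 0 1;0 0.003 0 0 0 0 1;0 0.003 0 0 0 0 1"

```text
clock: 42.75
position: [0.5223, -0.3337, 0.0652]
ee_rot: [-0.003, 0.699, 0.715, -0.005]
contact_force: [-14.2, -1.9, 8.2]
width: 0.0002
gripper_force: 7.3
```

The drawer is against its stop at 14 N, so it is shut. Back off, lift clear, and take a last check.

Call:
servo_tool --series "0 -0.02 0 0 0 0 1;0 -0.06 0 0 0 0 1;0 -0.1 -0.02 0 0 0 1;0 -0.13 -0.06 0 0 0 1;0 -0.16 -0.1 0 0 0 1"

```text
clock: 43.25
position: [0.3669, -0.3361, 0.1657]
ee_rot: [0.001, 0.7, 0.714, -0.0]
contact_force: [0.8, -0.7, 0.3]
width: 0.0002
gripper_force: 0.0
```

Call:
servo_tool --series "-0.02 0 -0.03 0 0 0 1;-0.02 0 -0.06 0 0 0 1;-0.02 0 -0.06 0 0 0 1"

```text
clock: 43.55
position: [0.3704, -0.3593, 0.23]
ee_rot: [0.007, 0.7, 0.714, -0.001]
contact_force: [0.4, 0.1, -0.4]
width: 0.0001
gripper_force: 0.0
```

```bash
python3 - <<'E'
from h import *
st(); c1,a=snap('top','t9'); c2,b=snap('scene','s9')
A=cv2.resize(a[60:260,60:480],(800,381)); x,y=map(int,proj(c2,[.55,.1,.03])[0])
B=cv2.resize(b[120:320,130:480],(380,217)); out=np.zeros((598,800,3),np.uint8); out[:381]=A; out[381:,:380]=B; cv2.imwrite('pics/fin.png',out)
E
```

```text
t43.5 p [ 0.3704 -0.3593  0.23  ] yaw(x) 91.07 q6 -0.92 F [ 0.4  0.1 -0.4] w 0.0001
```

View pics/fin.png

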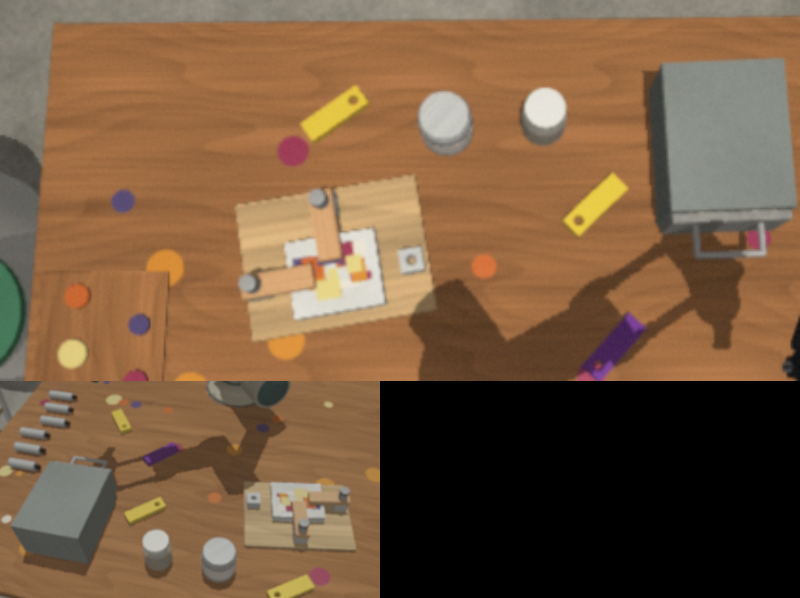

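Both bars are pinned, on the far post at crop (318,198) and the left post at (249,284). The drawer is shut, jar and tin are where they were, and no other plain bar is in sight.

```bash
python3 -c "
from rig import manip
print(manip.sign_off())"
```

```text
the job is handed in; nothing more can be done
None
```

I've handed the job in: both wooden bars present are pinned fully home over the painting, on the far and left posts, the spare pin is still in the drawer, the drawer is shut, and the jar and tin were not touched.

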